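# Load the deadweight tester with the masses kept behind the gauges

## Robot

A 6-joint arm with a two-finger parallel gripper is mounted at the origin on the work surface. World frame = base frame: x ahead of the robot, y to its left, z up, the work surface at z = 0. Lengths are in m, angles in rad, forces in N, time in s.
With the tool pointing down it reaches from about 0.225 to 0.875 m from the base axis. Payload 3.4 kg.
Tool frame: the origin (TCP) lies on the centre line of the jaws, within the pads' length; the fingertips stand 14 mm ahead of it and the grasp point (between the pads) lies 5 mm behind it; z points along the fingers, y is the line along which they close (so a half turn about z gives the same grasp; the last joint's range is limited). The gripper opens to 85 mm and grips with 20 to 120 N. Pads are 22 mm wide; open, the fingers measure 114 mm over their backs; the gripper's body (76 mm by 85 mm) begins 54 mm behind the grasp point. The pads swing forward as they close: fully open they stand 13 mm farther back than shut.
Start: joints at [1.155, 0.276, 1.505, -0, 1.361, -0.121], TCP at [0.167, 0.55, 0.245] pointing down, gripper open.
Joint ranges: [-2.89, 2.89], [-0.75, 2.08], [0.22, 2.7], [-1.18, 4.32], [0.11, 2.71], [-2.7, 2.7]. Speed limits (rad/s): [2.57, 2.57, 3.14, 3.14, 3.14, 3.14].

## Interface

Orientations are given as a unit quaternion [w, x, y, z].
In Python, from rig import manip, eyes gives the robot as it stands.
- The arm moves only by the shell command python3 -m creep 'ROWS' [FORCE]. ROWS is JSON, a list of rows, each a list of 5 numbers: the opening, from 0 (shut) to 1 (fully open), then the shift along the tool's x, y, z normalised to -1 to 1, where 1 is 0.5 m, then the turn about the tool's z normalised to -1 to 1, where 1 is 360 degrees. In form: [[fingers, dx, dy, dz, spin], ...]. A call has 1 to 10 rows; each row is the pose to reach, as a shift and turn from the pose commanded when the call began, along the tool's axes at that moment, turning the shorter way round; what a row does not reach only later rows make up. A row lasts 1/10 s, in which the tool goes at most 50 mm and 8.59 degrees, less where a joint would pass 70% of its speed; a pose out of reach is approached as far as the arm can. A call with a number of a shift or a turn outside -1 to 1 is refused whole. A call with a gripper value outside its range is refused whole. The fingers move at their own pace and stop on an object; FORCE is the grip in N (left out, the last holds). Time passes only in rows, so rows that repeat a pose let the fingers close. It gives the time, the measured TCP pose, the force, the opening and the grip force at its end, in the units of the state.
- manip.get_state(): the state, without advancing time (a new reading comes with each control period).
- eyes.get_image(name): name is "scene" or "top" or "wrist"; returns a dict with "frame" (480x640x3 uint8, red, green, blue), "fx", "fy", "cx", "cy" (pixels), "k1" (the pictures are not rectified: a ray, as slopes to the right and down, at radius r is drawn at 1 + k1 r^2 times it, then the intrinsics apply), "R" (3x3) and "t" (3): a world point X has camera coordinates R X + t. Camera axes: x right, y down, z forward; pixel columns grow to the right and rows downward; lengths in m; the calibration is good to about 2 mm. A picture is of the moment at which its call begins. There is no depth.
- manip.sign_off(): hands the job in; it is judged then, once.
Trained networks look in the newest picture that a camera, given by its name, has taken for a name from the list of things; names that differ only in an ending like _2 or _b are one class to them, and where a whole thing is asked for, a point or a joint stands for the part that bears it (a point fixed in the world has none). Each returns a list of dicts, best first, with "confidence" (0 to 1); they miss things now and then, are a little off and sometimes report something else, mostly with a low value. They report only what shows in the picture. A call takes as long as a camera call. They do not tell look-alikes from the thing itself.
- eyes.regions_of(camera, label): "mask" (480x640 bool, what is visible of it) and "bbox" ([left, top, right, bottom] in pixels, round what is visible of it).
- eyes.place_of(camera, label): "centre" ([column, row] in pixels: a listed point, or the origin of a listed thing).
The state is a dict: "clock": time; "qpos": joint angles; "qd": joint speeds; "effort": joint torques, N m; "position": TCP position; "ee_rot": TCP orientation; "contact_force": force on the tool from outside, world axes, zero at the start; "moment": the same for the moment, N m; "width": finger opening in m; "gripper_force": force on a finger pad.
Only numpy, scipy, OpenCV 4.12 (cv2) and the standard library are available. Lean on these libraries where they do the work, as an engineer would, in place of code of your own. Each camera call takes 0.05 s, during which the arm holds its last target. There are 200 camera calls.

## Task

Load the deadweight tester with the two masses that stand at the back of the grey gauge tray, setting everything down gently. First stand both digital gauges, which are in the way, on the green side mat; then put the large steel mass on the tester's carrier plate and the small brass mass on top of it, both centred. Only then put each gauge back upright on the tray pad of its own colour, display facing out over the front of the tray as before, and leave the spray can and the brass adapter undisturbed.

Things in the scene. Friction and masses are not known exactly. Their poses are not given: they have to be found in the camera images.
- red_gauge: Digital gauge in a red boot on its own foot, loose, 0.5 kg, 157 mm tall. Origin: centre of underside; display faces -x. Foot 50 mm across, 16 mm thick; thin stem; head a drum with axis along x, 84 mm across, centre 115 mm up, flat front at x = -14 mm, flat back at +26 mm (40 mm thick, middle +6 mm): grasp it across these, about 20 mm above its centre. Starts on the red pad, facing the pad's -x.
- blue_gauge: The same gauge in a blue boot; same sizes, origin and axes as the red one. It starts on the blue pad, facing the pad's -x.
- large_mass: Plain steel-grey disc, 52 mm across, 30 mm high, 0.5 kg, loose. Origin: centre of underside. Locating button on top, 12 mm across, 3 mm high; round recess below, 30 mm across, 4 mm deep, drops over such a button with 9 mm play each way. Starts on the tray plate (4 mm above the table), centred about 61 mm behind (+x of) either pad's centre: the gauge in front leaves no room for a gripper.
- small_mass: Brass-yellow disc, 40 mm across, 24 mm high, 0.25 kg, loose. Origin: centre of underside. The same button on top and the same recess below as the large mass. Starts on the tray plate behind the other gauge.
- home_red: Red rubber pad, the red gauge's place, fixed in the front half of the grey tray: 60 (x) by 100 (y) mm, 3 mm thick. Origin: centre of underside, 4 mm above the table (a gauge stands 7 mm above the table). -x: front of the tray, roughly towards the robot. Red and blue pads lie 130 mm apart in y, in either order. Tray 172 x 280 mm with 14 mm lips at back and sides, turned as the pads are.
- home_blue: Blue rubber pad, the blue gauge's place in the tray; same sizes, origin and axes as the red pad.
- mat: Green side mat flat on the table, fixed, 250 (x) by 170 (y) mm, 3 mm thick, empty at the start. Origin: centre of underside. Both gauges fit on it one behind the other along its x. It lies left or right of the tray, the tester on the other side.
- tester: Deadweight tester, fixed: blue casing, 70 mm high, x -90 to +170 mm, y +-85 mm; spoked capstan to x = -132 mm, 85 mm high; fittings from x = +46 mm on, under 112 mm high. Round aluminium carrier plate 68 mm across on the piston column, its flat top 120 mm above the origin, with a locating button 12 mm across, 3 mm high at its centre. Origin: on the table straight below the plate's centre; z up.
- spray_can: Bystander: loose black spray can, orange band, white cap, 60 mm across, 156 mm tall, standing behind the tray. Origin: centre of underside. Leave it alone.
- adapter: Bystander: small loose brass adapter with a steel tip, 24 mm across, 34 mm tall, standing on the tray plate at the middle of its back edge. Origin: centre of underside. Leave it alone.
Things that resemble listed ones, but are neither listed nor needed, are in the scene too. Leave any brown or turquoise look-alike of the home_blue alone.

How it is judged:
On the way, in this order (a step that is already met when the one before it is completed fails the run):
1. both gauges stand released on the side mat, the masses still in the tray (x of red_gauge in the frame of mat between -0.12 and 0.12 m and y of red_gauge in the frame of mat between -0.08 and 0.08 m and z of each of red_gauge, blue_gauge in the frame of mat below 0.008 m and angle between each of red_gauge, blue_gauge's own z axis and vertical below 0.08 rad and x of blue_gauge in the frame of mat between -0.12 and 0.12 m and y of blue_gauge in the frame of mat between -0.08 and 0.08 m and linear speed of each of red_gauge, blue_gauge below 0.02 m/s and angular speed of each of red_gauge, blue_gauge below 0.2 rad/s and contact force between the fingers and red_gauge below 0.3 N and contact force between the fingers and blue_gauge below 0.3 N and distance of each of large_mass, small_mass from where it was at the start of the episode below 0.02 m), for 0.2 s.
2. the large mass is set down and released, centred on the carrier plate, while both gauges stand on the side mat (x of red_gauge in the frame of mat between -0.12 and 0.12 m and y of red_gauge in the frame of mat between -0.08 and 0.08 m and z of each of red_gauge, blue_gauge in the frame of mat below 0.008 m and angle between each of red_gauge, blue_gauge's own z axis and vertical below 0.08 rad and x of blue_gauge in the frame of mat between -0.12 and 0.12 m and y of blue_gauge in the frame of mat between -0.08 and 0.08 m and horizontal distance between large_mass and tester below 0.01 m and z of large_mass in the frame of tester between 0.1175 and 0.1225 m and angle between large_mass's own z axis and vertical below 0.05 rad and linear speed of large_mass below 0.02 m/s and angular speed of large_mass below 0.2 rad/s and contact force between the fingers and large_mass below 0.3 N), for 0.2 s.
3. the small mass is set down and released on the large one, while both gauges stand on the side mat (x of red_gauge in the frame of mat between -0.12 and 0.12 m and y of red_gauge in the frame of mat between -0.08 and 0.08 m and z of each of red_gauge, blue_gauge in the frame of mat below 0.008 m and angle between each of red_gauge, blue_gauge's own z axis and vertical below 0.08 rad and x of blue_gauge in the frame of mat between -0.12 and 0.12 m and y of blue_gauge in the frame of mat between -0.08 and 0.08 m and horizontal distance between large_mass and tester below 0.01 m and z of large_mass in the frame of tester between 0.1175 and 0.1225 m and angle between each of large_mass, small_mass's own z axis and vertical below 0.05 rad and horizontal distance between small_mass and large_mass below 0.01 m and z of small_mass in the frame of large_mass between 0.0275 and 0.0325 m and linear speed of small_mass below 0.02 m/s and angular speed of small_mass below 0.2 rad/s and contact force between the fingers and small_mass below 0.3 N), for 0.2 s.
At the end, for the whole second after the job is handed in: Large mass flat on the carrier plate and small mass flat on it, each within 10 mm of centre; each gauge upright on its own colour's pad, within 15 mm of its centre and 0.3 rad of its direction, display to the tray's front; all released and at rest (horizontal distance between large_mass and tester below 0.01 m and z of large_mass in the frame of tester between 0.1175 and 0.1225 m and angle between each of large_mass, small_mass's own z axis and vertical below 0.05 rad and horizontal distance between small_mass and large_mass below 0.01 m and z of small_mass in the frame of large_mass between 0.0275 and 0.0325 m and horizontal distance between red_gauge and home_red below 0.015 m and z of red_gauge in the frame of home_red below 0.008 m and angle between each of red_gauge, blue_gauge's own z axis and vertical below 0.08 rad and angle between the x axis of red_gauge and the x axis of home_red, either way round below 0.3 rad and horizontal distance between blue_gauge and home_blue below 0.015 m and z of blue_gauge in the frame of home_blue below 0.008 m and angle between the x axis of blue_gauge and the x axis of home_blue, either way round below 0.3 rad and x of adapter in the frame of red_gauge above 0.02 m and x of adapter in the frame of blue_gauge above 0.02 m and linear speed of each of red_gauge, blue_gauge, large_mass, small_mass below 0.02 m/s and angular speed of each of red_gauge, blue_gauge, large_mass, small_mass below 0.2 rad/s and contact force between the fingers and red_gauge below 0.3 N and contact force between the fingers and blue_gauge below 0.3 N and contact force between the fingers and large_mass below 0.3 N and contact force between the fingers and small_mass below 0.3 N); the robot touches nothing.
It fails at once if a gauge is tipped over (more than 0.5 rad) (angle between any of red_gauge, blue_gauge's own z axis and vertical above 0.5 rad).
It fails at once if the carrier plate is rammed with a mass (over 80 N) (contact force between large_mass and tester above 80 N or contact force between small_mass and large_mass above 80 N).
It fails at once if a mass or a gauge is dropped: it falls faster than 0.5 m/s out of the fingers ((contact force between the fingers and large_mass below 0.05 N and linear speed of large_mass above 0.5 m/s) or (contact force between the fingers and small_mass below 0.05 N and linear speed of small_mass above 0.5 m/s) or (contact force between the fingers and red_gauge below 0.05 N and linear speed of red_gauge above 0.5 m/s) or (contact force between the fingers and blue_gauge below 0.05 N and linear speed of blue_gauge above 0.5 m/s)).
It fails at once if the spray can or the brass adapter is shifted by more than 20 mm (distance of any of spray_can, adapter from where it was at the start of the episode above 0.02 m).
It also fails if it takes over 136 s, if anything falls off the work surface, if the arm or the gripper's body presses on something with over 40 N, if the wrist force passes 120 N, or if a joint passes its speed limit or range.

## Working session

There is one attempt and no reset: what is moved stays moved. The work goes in short steps, Python scripts to look and compute and a shell command to move; the robot and the scene stay as the last step left them, time stands still between calls to the robot, and variables do not carry over. Pictures are saved under pics/ and viewed, at most 16 in all, crops included, and the job is handed in when it is done.

```bash
ls; mkdir -p pics; cat > h.py <<'E'
import numpy as np, cv2
from rig import manip, eyes
def ray(im,u,v):
    x,y=(u-im['cx'])/im['fx'],(v-im['cy'])/im['fy']
    a,b=x,y
    for _ in range(20):
        k=1+im['k1']*(a*a+b*b); a,b=x/k,y/k
    R=np.array(im['R']);t=np.array(im['t'])
    return -R.T@t, R.T@np.array([a,b,1.])
def at(im,u,v,z):
    o,d=ray(im,u,v); return o+d*(z-o[2])/d[2]
def proj(im,X):
    c=np.array(im['R'])@np.array(X)+np.array(im['t']);a,b=c[0]/c[2],c[1]/c[2]
    k=1+im['k1']*(a*a+b*b);return np.array([im['fx']*a*k+im['cx'],im['fy']*b*k+im['cy']])
def save(im,n,crop=None,s=1):
    f=im['frame'][:,:,::-1]
    if crop: l,t,r,b=crop; f=f[t:b,l:r]
    cv2.imwrite('pics/'+n,cv2.resize(np.ascontiguousarray(f),None,fx=s,fy=s))
E
python3 - <<'E'
from h import *
for c in ['top','scene']:
    im=eyes.get_image(c); save(im,c+'0.png'); print(c,-np.array(im['R']).T@im['t'],im['fx'])
    for n,z in dict(red_gauge=.007,blue_gauge=.007,large_mass=.004,small_mass=.004,home_red=.004,home_blue=.004,mat=0,tester=0,spray_can=0,adapter=.004).items():
        for d in eyes.place_of(c,n)[:3]:
            u,v=d['centre']; print(c,n,round(d['confidence'],2),np.round([u,v]),at(im,u,v,z).round(4)[:2])
print(manip.get_state())
E
```

```text
pics
top [ 0.30161496 -0.02046661  1.47363932] 545.1069173420358
top red_gauge 0.89 [340. 227.] [ 0.5036 -0.059 ]
top blue_gauge 0.81 [292. 222.] [0.5181 0.0706]
top large_mass 0.71 [342. 206.] [ 0.563  -0.0644]
top small_mass 0.64 [296. 198.] [0.5867 0.0615]
top home_red 0.63 [338. 233.] [ 0.4889 -0.0549]
top home_blue 0.93 [418. 330.] [ 0.2282 -0.2633]
top home_blue 0.81 [294. 224.] [0.5142 0.0648]
top home_blue 0.66 [318. 190.] [ 6.076e-01 -6.000e-04]
top mat 0.66 [437. 238.] [ 0.4747 -0.3243]
top tester 0.9 [192. 243.] [0.4626 0.3451]
top spray_can 0.66 [260. 140.] [0.7498 0.1613]
top adapter 0.47 [321. 190.] [ 0.6062 -0.0066]
scene [ 1.28592058 -0.08287355  0.800699  ] 480.92939144149597
scene red_gauge 0.77 [287. 260.] [ 0.4876 -0.0566]
scene blue_gauge 0.83 [343. 262.] [0.5101 0.0729]
scene large_mass 0.85 [286. 280.] [ 0.5478 -0.0619]
scene small_mass 0.85 [343. 285.] [0.578  0.0618]
scene home_red 0.6 [291. 265.] [ 0.5044 -0.0475]
scene home_blue 0.93 [206. 203.] [ 0.2468 -0.2562]
scene home_blue 0.82 [344. 264.] [0.515  0.0734]
scene home_blue 0.75 [404. 181.] [0.21   0.294
[... 215 characters left out ...]
] [ 0.608  -0.0101]
{'clock': 1.1, 'qpos': array([ 1.15499923e+00,  2.75873158e-01,  1.50491185e+00, -3.92430518e-05,
        1.36070556e+00, -1.21011054e-01]), 'qd': array([-0.00053593, -0.00205688,  0.00122521,  0.00253842,  0.00017195,
        0.00018502]), 'effort': array([ 1.21369052e-03, -4.16669905e+01, -2.46106142e+01, -1.29100504e-04,
        2.17021528e-05, -1.55526288e-05]), 'position': array([0.16708972, 0.55020735, 0.2453386 ]), 'ee_rot': array([3.20401714e-05, 1.46855875e-01, 9.89157899e-01, 4.41289489e-05]), 'contact_force': array([ 0.36399269, -0.09109343, -0.03888177]), 'moment': array([0.01464392, 0.00361799, 0.01582208]), 'gripper_force': 0.0, 'width': 0.08548569638008445}
```

View pics/top0.png

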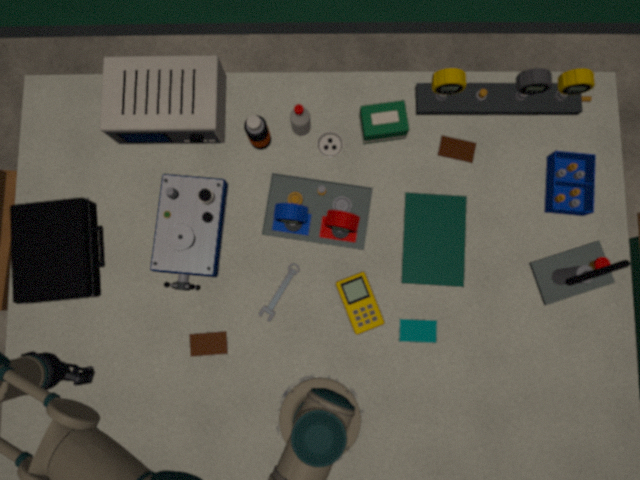

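View pics/scene0.png

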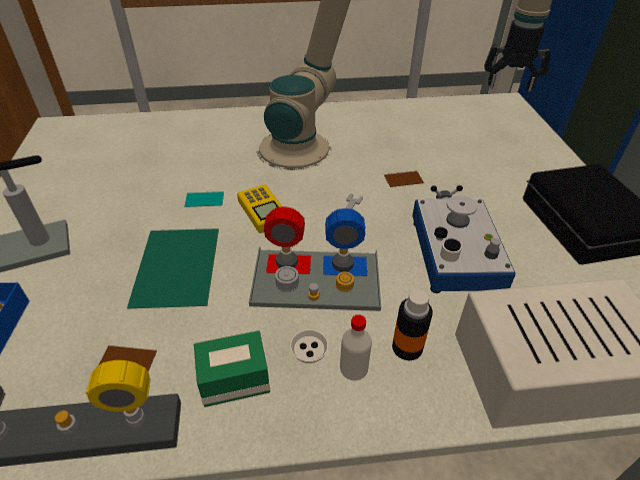

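The top view shows the tray with blue gauge (292,222) left, red gauge (340,227) right, mat at (435,238), and the tester plate at (182,237). The scene view confirms the large mass stands behind red and the small one behind blue. Next I work out the shift that brings the wrist camera over the tray.

```bash
cat >> h.py <<'E'
from scipy.spatial.transform import Rotation as Ro
def go(x,y,z,ang,frm=None):
    "shift/turn numbers to bring TCP to x,y,z with tool y at world angle ang (deg)"
    s=manip.get_state(); q=s['ee_rot']; R=Ro.from_quat([q[1],q[2],q[3],q[0]]).as_matrix()
    p=np.array(s['position']) if frm is None else np.array(frm[:3])
    cur=np.degrees(np.arctan2(R[1,1],R[0,1]))
    if frm is not None:
        cur=frm[3]; a=np.radians(cur); Y=np.array([np.cos(a),np.sin(a),0]);Z=np.array([0,0,-1.]);R=np.c_[np.cross(Y,Z),Y,Z]
    d=(R.T@(np.array([x,y,z])-p))/.5; w=(ang-cur+180)%360-180
    print('go',d.round(4),'spin',round(-w/360,4),'from',p.round(4),round(cur,2), 'tilt',R[2].round(4))
E
python3 - <<'E'
from h import *
go(.42,0,.45,-7.5)
E
```

```text
go [-0.8037 -0.906  -0.4094] spin 0.2239 from [0.1671 0.5502 0.2453] 73.11 tilt [-1.e-04  1.e-04 -1.e+00]
```

```bash
python3 -m creep '[[1,-0.804,-0.906,-0.41,0.224],[1,-0.804,-0.906,-0.41,0.224],[1,-0.804,-0.906,-0.41,0.224],[1,-0.804,-0.906,-0.41,0.224],[1,-0.804,-0.906,-0.41,0.224],[1,-0.804,-0.906,-0.41,0.224],[1,-0.804,-0.906,-0.41,0.224],[1,-0.804,-0.906,-0.41,0.224],[1,-0.804,-0.906,-0.41,0.224],[1,-0.804,-0.906,-0.41,0.224]]'
python3 -m creep '[[1,0,0,0,0],[1,0,0,0,0],[1,0,0,0,0],[1,0,0,0,0]]'
python3 - <<'E'
from h import *
im=eyes.get_image('wrist'); save(im,'w1.png')
print(im['fx'],(-np.array(im['R']).T@im['t']).round(3))
for n,z in dict(red_gauge=.007,blue_gauge=.007,large_mass=.004,small_mass=.004,home_red=.004,home_blue=.004,adapter=.004).items():
    for d in eyes.place_of('wrist',n)[:3]:
        u,v=d['centre']; print(n,round(d['confidence'],2),np.round([u,v]),at(im,u,v,z).round(4)[:2])
E
```

```text
clock: 2.1
position: [0.3651, 0.1181, 0.4066]
ee_rot: [0.0, 0.753, 0.658, 0.001]
contact_force: [0.7, 0.5, 0.3]
width: 0.0854
gripper_force: 0.0
clock: 2.5
position: [0.3641, 0.1212, 0.4051]
ee_rot: [-0.001, 0.751, 0.66, -0.0]
contact_force: [-0.1, -0.3, -0.4]
width: 0.085
gripper_force: 0.0
368.55542335857643 [0.374 0.202 0.534]
red_gauge 0.74 [424. 284.] [ 0.4923 -0.0604]
blue_gauge 0.72 [437. 201.] [0.5174 0.07  ]
large_mass 0.72 [469. 275.] [ 0.5645 -0.0559]
home_red 0.81 [431. 278.] [ 0.5052 -0.0528]
home_blue 0.84 [436. 197.] [0.517  0.0751]
home_blue 0.8 [278. 403.] [ 0.2247 -0.2633]
home_blue 0.63 [182.  63.] [0.1931 0.2973]
adapter 0.6 [430. 276.] [ 0.5036 -0.0501]
adapter 0.46 [495. 240.] [ 0.6044 -0.0028]
```

View pics/w1.png

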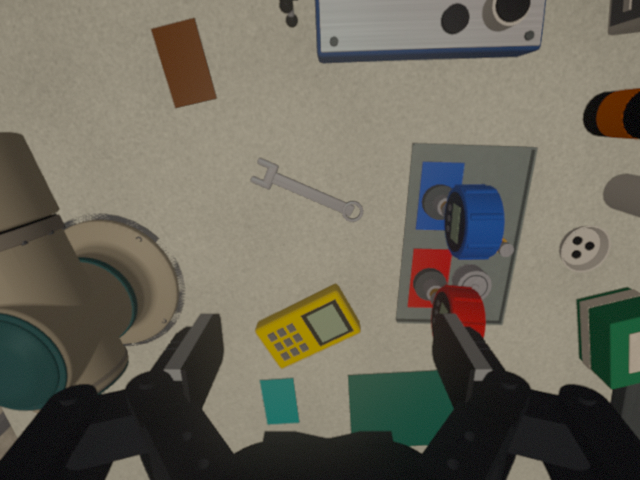

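Wrist view: blue pad corners near (423,162), (463,163) and (416,228); red pad front edge from (413,248) to (408,306); gauges stand on both. I'll fit the tray pose from the pads' left edges and the mat and tester outlines from the top camera.

```bash
python3 - <<'E'
from h import *
im=eyes.get_image('wrist')
for n,u,v,z in [('b1',423,162,.007),('b2',463,163,.007),('b3',416,228,.007),('r1',413,248,.007),('r2',451,250,.007),('r3',408,306,.007)]: print(n,at(im,u,v,z)[:2].round(4))
hsv=cv2.cvtColor(im['frame'],cv2.COLOR_RGB2HSV)
def rect(im,m,z):
    P=np.argwhere(m)[:,::-1]; c=cv2.convexHull(P.astype(np.int32))[:,0]
    W=np.array([at(im,u,v,z)[:2] for u,v in c]).astype(np.float32)
    (x,y),(w,h),a=cv2.minAreaRect(W*1000); return round(x/1000,4),round(y/1000,4),round(w),round(h),round(a,1)
for cam,lab,z in [('top','mat',.003),('top','tester',.07),('scene','mat',.003),('wrist','home_red',.007),('wrist','home_blue',.007),('scene','home_red',.007),('scene','home_blue',.007)]:
    I=eyes.get_image(cam)
    for r in eyes.regions_of(cam,lab)[:3]: print(cam,lab,round(r['confidence'],2),r['bbox'],rect(I,r['mask'],z))
I=eyes.get_image('top'); save(I,'t2.png',(140,160,390,290),3)
I=eyes.get_image('scene'); save(I,'s2.png',(240,180,500,320),3)
E
```

```text
b1 [0.5016 0.1267]
b2 [0.5579 0.1181]
b3 [0.4863 0.031 ]
r1 [ 4.801e-01 -1.000e-04]
r2 [ 0.5376 -0.011 ]
r3 [ 0.4666 -0.098 ]
top mat 0.72 [402.5, 192.0, 467.6, 284.5] (0.4728, -0.3151, 171, 254, 85.9)
top tester 0.84 [153.3, 174.7, 228.7, 292.0] (0.4866, 0.3377, 181, 300, 84.8)
top tester 0.46 [326.1, 208.4, 361.8, 238.3] (0.5025, -0.061, 88, 74, 81.5)
scene mat 0.81 [128.3, 227.0, 218.8, 310.0] (0.4708, -0.3131, 171, 252, 86.2)
scene mat 0.43 [321.9, 251.5, 366.9, 278.5] (0.5157, 0.0761, 100, 62, 81.0)
wrist home_red 0.63 [408.3, 243.5, 452.6, 308.0] (0.5015, -0.0521, 102, 61, 81.2)
wrist home_red 0.42 [278.8, 1.7, 544.5, 60.5] (0.4939, 0.2942, 71, 338, 82.9)
wrist home_blue 0.94 [414.4, 157.3, 463.4, 228.1] (0.5206, 0.0757, 103, 59, 81.0)
wrist home_blue 0.82 [148.4, 19.2, 214.0, 105.3] (0.1972, 0.2957, 61, 101, 3.7)
wrist home_blue 0.55 [257.3, 376.5, 296.7, 420.9] (0.2286, -0.2576, 101, 60, 87.1)
scene home_red 0.64 [267.1, 255.5, 313.3, 271.5] (0.4998, -0.0535, 99, 59, 81.8)
scene home_red 0.34 [335.5, 271.4, 350.2, 288.6] (0.5704, 0.0669, 38, 58, 81.6)
scene home_red 0.33 [322.8, 253.4, 365.9, 276.3] (0.5197, 0.0756, 102, 62, 81.2)
scene home_blue 0.93 [384.4, 170.3, 426.0, 184.1] (0.1988, 0.2948, 62, 100, 2.4)
scene home_blue 0.76 [320.5, 253.8, 365.4, 279.1] (0.521, 0.0745, 101, 65, 81.0)
scene home_blue 0.69 [101.4, 348.3, 157.4, 367.2] (0.7181, -0.3794, 100, 44, 76.3)
```

View pics/t2.png

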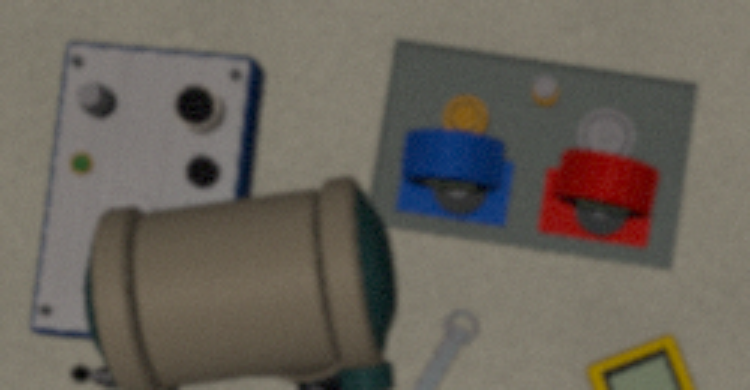

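View pics/s2.png

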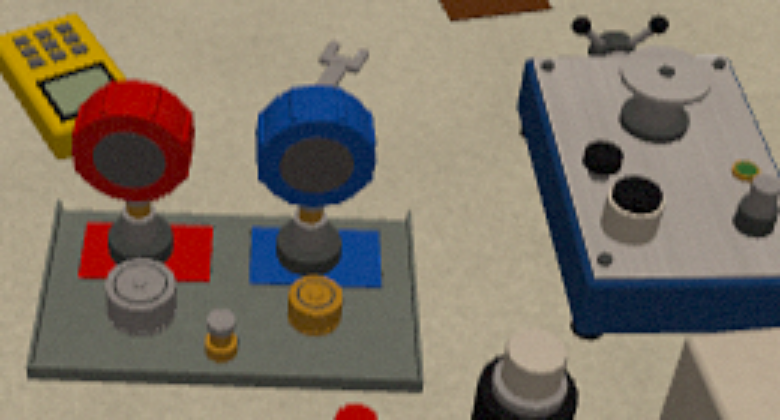

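Pads come out consistently: red (0.501,-0.0525), blue (0.5205,0.0755), yaw about -8.7°; mat (0.472,-0.314), yaw -4°. Both pictures show the gauge feet roughly centred on their pads. I'll move the wrist camera over the pair of gauges.

```bash
python3 - <<'E'
from h import *
go(.505,-.07,.33,-8.7)
E
```

```text
go [-0.3398  0.3275  0.1512] spin 0.0032 from [0.3649 0.1199 0.4056] -7.53 tilt [ 1.e-04  0.e+00 -1.e+00]
```

```bash
python3 -m creep '[[1,-0.34,0.328,0.151,0.003],[1,-0.34,0.328,0.151,0.003],[1,-0.34,0.328,0.151,0.003],[1,-0.34,0.328,0.151,0.003],[1,-0.34,0.328,0.151,0.003],[1,-0.34,0.328,0.151,0.003],[1,-0.34,0.328,0.151,0.003],[1,-0.34,0.328,0.151,0.003],[1,-0.34,0.328,0.151,0.003]]'
python3 - <<'E'
from h import *
im=eyes.get_image('wrist'); save(im,'w2.png')
print((-np.array(im['R']).T@im['t']).round(3))
for n,z in dict(red_gauge=.007,blue_gauge=.007,large_mass=.034,small_mass=.028,adapter=.038).items():
    for d in eyes.regions_of('wrist',n)[:2]:
        P=np.argwhere(d['mask'])[:,::-1]
        if len(P)<50: continue
        zz=.160 if 'gauge' in n else z
        c=cv2.convexHull(P.astype(np.int32))[:,0]
        W=np.array([at(im,u,v,zz)[:2] for u,v in c]).astype(np.float32)
        (x,y),wh,a=cv2.minAreaRect(W*1000); print(n,round(d['confidence'],2),d['bbox'],round(x,1),round(y,1),np.round(wh),round(a,1))
E
```

```text
clock: 4.65
position: [0.5048, -0.069, 0.331]
ee_rot: [0.0, 0.758, 0.653, 0.001]
contact_force: [0.0, 0.3, 0.8]
width: 0.0851
gripper_force: 0.0
[0.516 0.012 0.46 ]
red_gauge 0.68 [300.0, 155.3, 350.1, 248.3] 505.8 -52.4 [79. 41.] 80.2
red_gauge 0.17 [292.7, 9.5, 347.4, 105.5] 519.2 52.9 [64. 39.] 81.3
blue_gauge 0.95 [295.6, 0.0, 356.2, 101.6] 523.2 58.6 [68. 42.] 82.7
large_mass 0.69 [353.2, 151.6, 395.4, 204.0] 560.9 -59.5 [53. 51.] 84.8
large_mass 0.47 [360.7, 40.6, 397.5, 85.5] 578.8 62.6 [40. 37.] 39.6
small_mass 0.96 [356.7, 39.4, 397.1, 83.3] 579.7 64.0 [39. 38.] 82.9
small_mass 0.55 [234.9, 298.0, 415.2, 408.0] 475.5 -293.9 [161. 236.] 86.2
adapter 0.77 [394.3, 115.8, 420.4, 132.8] 602.6 -5.7 [20. 27.] 81.6
adapter 0.4 [300.1, 155.9, 352.3, 248.8] 501.7 -78.7 [111.  58.] 80.2
```

View pics/w2.png

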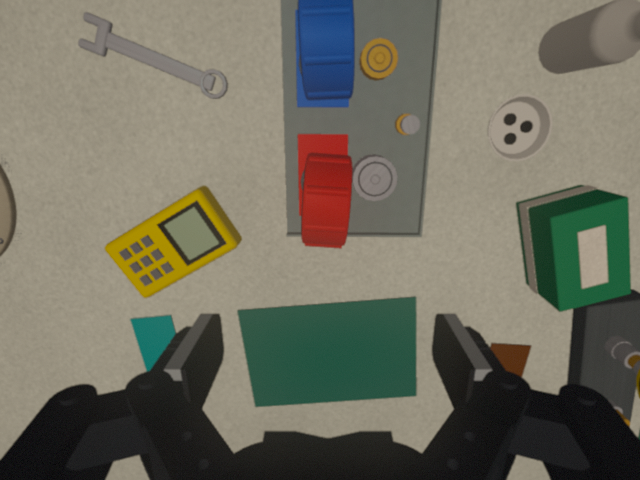

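Red head is at image (327,200), blue at (325,50), masses at (375,178) and (379,59); these agree with the pad fit, so the gauges are centred on their pads. Now grasping the red gauge.

```bash
python3 -m creep '[[1,0.0315,0,0,0],[1,0.0315,0,0.1,0],[1,0.0315,0,0.2,0],[1,0.0315,0,0.28,0],[1,0.0315,0,0.34,0],[1,0.0315,0,0.388,0],[1,0.0315,0,0.388,0],[1,0.0315,0,0.388,0]]' 40
python3 -m creep '[[0.5,0,0,0,0],[0.4,0,0,0,0],[0.3,0,0,0,0],[0.3,0,0,0,0],[0.3,0,0,0,0],[0.3,0,0,0,0],[0.3,0,0,0,0]]'
python3 - <<'E'
from h import *
s=manip.get_state();p=s['position'];go(.538,-.319,.205,-8.7);go(.538,-.319,.1335,-8.7);print(s['width'],s['contact_force'])
im=eyes.get_image('scene');save(im,'s3.png',(200,130,440,310),3)
E
```

```text
clock: 5.75
position: [0.5079, -0.0545, 0.1365]
ee_rot: [0.0, 0.758, 0.652, 0.0]
contact_force: [-0.2, 0.2, -0.1]
width: 0.0855
gripper_force: 0.0
clock: 6.45
position: [0.5076, -0.0545, 0.1374]
ee_rot: [0.0, 0.758, 0.652, 0.0]
contact_force: [-1.3, 0.3, 5.6]
width: 0.0409
gripper_force: 38.9
go [-0.514   0.1395 -0.1351] spin 0.0002 from [ 0.5076 -0.0545  0.1374] -8.61 tilt [ 0.e+00  8.e-04 -1.e+00]
go [-0.514   0.1394  0.0079] spin 0.0002 from [ 0.5076 -0.0545  0.1374] -8.61 tilt [ 0.e+00  8.e-04 -1.e+00]
0.04086604736586864 [-1.28361188  0.27035382  5.63164723]
```

View pics/s3.png

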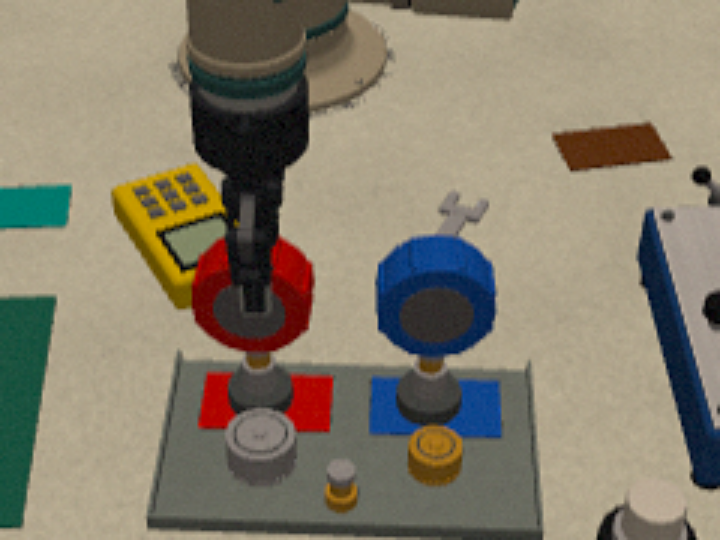

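Red gauge is held (width 41 mm). Lift it, carry it and lower it onto the mat.

```bash
python3 -m creep '[[0.3,0,0,-0.05,0],[0.3,0,0,-0.12,0],[0.3,-0.05,0.012,-0.135,0],[0.3,-0.12,0.03,-0.135,0],[0.3,-0.2,0.055,-0.135,0],[0.3,-0.28,0.075,-0.135,0],[0.3,-0.36,0.1,-0.135,0],[0.3,-0.44,0.12,-0.135,0],[0.3,-0.49,0.134,-0.135,0],[0.3,-0.514,0.1395,-0.135,0]]'
python3 -m creep '[[0.3,0,0,0.03,0],[0.3,0,0,0.07,0],[0.3,0,0,0.11,0],[0.3,0,0,0.128,0],[0.3,0,0,0.134,0],[0.3,0,0,0.138,0],[0.3,0,0,0.14,0],[0.3,0,0,0.14,0]]'
python3 -c "
from h import *
print(manip.get_state()['contact_force'])"
```

```text
clock: 7.5
position: [0.5377, -0.3216, 0.2023]
ee_rot: [-0.0, 0.759, 0.651, -0.0]
contact_force: [-0.2, 0.3, -5.5]
width: 0.0395
gripper_force: 41.7
clock: 8.3
position: [0.5385, -0.3192, 0.1344]
ee_rot: [0.001, 0.758, 0.652, 0.0]
contact_force: [0.3, -0.1, -4.3]
width: 0.039
gripper_force: 41.8
[ 0.27455973 -0.108095   -4.2568198 ]
```

```bash
python3 -m creep '[[0.3,0,0,0.002,0],[0.3,0,0,0.003,0],[0.3,0,0,0.003,0]]'; python3 -m creep '[[0.3,0,0,0.002,0],[0.3,0,0,0.002,0],[0.3,0,0,0.002,0]]'
```

```text
clock: 8.6
position: [0.5386, -0.3193, 0.1342]
ee_rot: [0.001, 0.758, 0.652, 0.0]
contact_force: [-1.5, 1.6, 4.8]
width: 0.0395
gripper_force: 43.2
clock: 8.9
position: [0.5386, -0.3192, 0.1341]
ee_rot: [0.001, 0.758, 0.652, 0.0]
contact_force: [-2.2, 3.0, 10.2]
width: 0.0397
gripper_force: 43.7
```

```bash
python3 -m creep '[[0.6,0,0,-0.002,0],[0.8,0,0,-0.002,0],[1,0,0,-0.002,0],[1,0,0,-0.002,0],[1,0,0,-0.002,0],[1,0,0,-0.05,0],[1,0,0,-0.14,0],[1,0,0,-0.2,0],[1,0,0,-0.2,0]]'; python3 -c "
from h import *
go(.5265,.0735,.235,-8.7);go(.5265,.0735,.137,-8.7)"
```

```text
clock: 9.8
position: [0.5404, -0.3208, 0.2363]
ee_rot: [0.005, 0.758, 0.652, 0.001]
contact_force: [0.0, 0.9, 1.3]
width: 0.0853
gripper_force: 0.0
go [ 0.7755 -0.1455 -0.0024] spin 0.0003 from [ 0.5404 -0.3208  0.2363] -8.61 tilt [-0.0048  0.0091 -0.9999]
go [ 0.7765 -0.1473  0.1936] spin 0.0003 from [ 0.5404 -0.3208  0.2363] -8.61 tilt [-0.0048  0.0091 -0.9999]
```

```bash
python3 -m creep '[[1,0.776,-0.146,0,0],[1,0.776,-0.146,0,0],[1,0.776,-0.146,0,0],[1,0.776,-0.146,0,0],[1,0.776,-0.146,0,0],[1,0.776,-0.146,0,0],[1,0.776,-0.146,0,0],[1,0.776,-0.146,0,0],[1,0.776,-0.146,0,0],[1,0.776,-0.146,0,0]]'; python3 - <<'E'
from h import *
im=eyes.get_image('scene');save(im,'s4.png',(130,120,450,320),2)
go(.5265,.0735,.137,-8.7)
for c in ['top','scene']:
  eyes.get_image(c)
  for d in eyes.place_of(c,'red_gauge')[:1]:
    I=eyes.get_image(c);print(c,at(I,*d['centre'],.003))
E
```

```text
clock: 10.8
position: [0.5234, 0.0763, 0.2303]
ee_rot: [-0.0, 0.757, 0.653, -0.001]
contact_force: [0.4, 0.3, 0.5]
width: 0.0853
gripper_force: 0.0
go [-0.0024  0.0063  0.1868] spin 0.0004 from [0.5237 0.0753 0.2304] -8.56 tilt [-0.001 -0.001 -1.   ]
top [ 0.53850886 -0.32591887  0.003     ]
scene [ 0.53764179 -0.32774806  0.003     ]
```

View pics/s4.png

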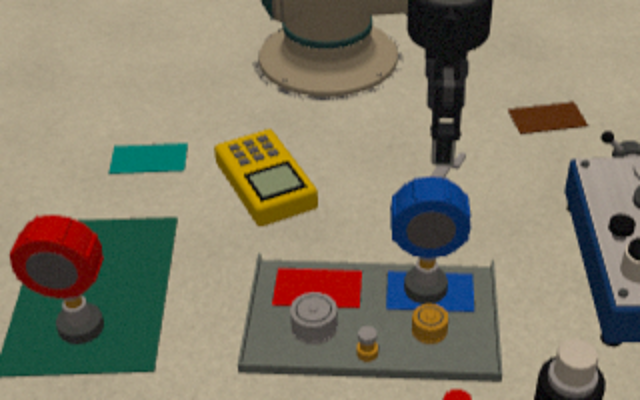

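The red gauge stands on the mat (foot at crop (80,322)) and the blue one is still on its pad. I'll check the red gauge's uprightness numerically against the lean expected from perspective.

```bash
python3 - <<'E'
from h import *
im=eyes.get_image('scene')
o=np.array([.5325,-.3185,.003])
f=lambda p:(proj(im,p)-[130,120])*2
print(f(o),f(o+[0,0,.016]),f(o+[.026,-.004,.115]))
r=eyes.regions_of('scene','red_gauge')[0];print(r['bbox'],(np.array(r['bbox'])-[130,120]*2)*2)
E
python3 -m creep '[[1,-0.002,0.006,0.05,0],[1,-0.002,0.006,0.11,0],[1,-0.002,0.006,0.16,0],[1,-0.002,0.006,0.187,0],[1,-0.002,0.006,0.187,0],[1,-0.002,0.006,0.187,0]]'
python3 -m creep '[[0.5,0,0,0,0],[0.4,0,0,0,0],[0.3,0,0,0,0],[0.3,0,0,0,0],[0.3,0,0,0,0],[0.3,0,0,0,0],[0.3,0,0,0,0]]'
python3 -c "
from h import *
go(.418,-.311,.205,-8.7);go(.418,-.311,.1335,-8.7)"
```

```text
[ 81.96085167 328.48592426] [ 79.03388473 318.71974106] [ 52.35232699 271.3423837 ]
[132.7, 228.3, 186.7, 294.2] [  5.4 216.6 113.4 348.4]
clock: 11.85
position: [0.5272, 0.0738, 0.1379]
ee_rot: [0.0, 0.758, 0.652, 0.0]
contact_force: [-0.3, 0.4, 0.1]
width: 0.0854
gripper_force: 0.0
clock: 12.55
position: [0.5269, 0.0742, 0.1385]
ee_rot: [0.0, 0.758, 0.652, 0.0]
contact_force: [-1.9, 0.4, 5.4]
width: 0.0399
gripper_force: 39.9
go [-0.7942 -0.0999 -0.1332] spin 0.0003 from [0.5269 0.0742 0.1385] -8.61 tilt [ 3.e-04  7.e-04 -1.e+00]
go [-0.7942 -0.1     0.0098] spin 0.0003 from [0.5269 0.0742 0.1385] -8.61 tilt [ 3.e-04  7.e-04 -1.e+00]
```

```bash
python3 -m creep '[[0.3,0,0,-0.05,0],[0.3,0,0,-0.12,0],[0.3,-0.05,-0.006,-0.133,0],[0.3,-0.12,-0.015,-0.133,0],[0.3,-0.2,-0.025,-0.133,0],[0.3,-0.28,-0.035,-0.133,0],[0.3,-0.36,-0.045,-0.133,0],[0.3,-0.44,-0.055,-0.133,0],[0.3,-0.52,-0.065,-0.133,0],[0.3,-0.6,-0.075,-0.133,0]]'
python3 -m creep '[[0.3,-0.08,-0.01,0,0],[0.3,-0.14,-0.018,0,0],[0.3,-0.18,-0.023,0,0],[0.3,-0.194,-0.025,0,0],[0.3,-0.194,-0.025,0.04,0],[0.3,-0.194,-0.025,0.08,0],[0.3,-0.194,-0.025,0.115,0],[0.3,-0.194,-0.025,0.13,0],[0.3,-0.194,-0.025,0.136,0],[0.3,-0.194,-0.025,0.138,0]]'
python3 -m creep '[[0.3,0,0,0.001,0],[0.3,0,0,0.001,0]]'
```

```text
clock: 13.55
position: [0.4436, -0.218, 0.2032]
ee_rot: [-0.001, 0.758, 0.652, -0.0]
contact_force: [1.4, 0.1, -3.6]
width: 0.0393
gripper_force: 41.0
clock: 14.55
position: [0.4183, -0.3106, 0.1352]
ee_rot: [-0.0, 0.758, 0.652, 0.0]
contact_force: [-0.2, -0.3, -4.6]
width: 0.0396
gripper_force: 41.4
clock: 14.75
position: [0.4184, -0.3113, 0.1353]
ee_rot: [0.001, 0.758, 0.652, 0.0]
contact_force: [-0.2, 0.1, -3.8]
width: 0.0397
gripper_force: 41.4
```

```bash
python3 -m creep '[[0.3,0,0,0.002,0],[0.3,0,0,0.003,0],[0.3,0,0,0.003,0]]'; python3 -m creep '[[0.3,0,0,0.001,0],[0.3,0,0,0.001,0]]'
```

```text
clock: 15.05
position: [0.4185, -0.3113, 0.1349]
ee_rot: [0.001, 0.758, 0.652, 0.0]
contact_force: [0.1, 2.3, 5.1]
width: 0.0394
gripper_force: 42.5
clock: 15.25
position: [0.4185, -0.3113, 0.1349]
ee_rot: [0.001, 0.758, 0.652, 0.0]
contact_force: [-1.1, 2.9, 8.1]
width: 0.0397
gripper_force: 42.8
```

```bash
python3 -m creep '[[0.6,0,0,-0.002,0],[0.8,0,0,-0.002,0],[1,0,0,-0.002,0],[1,0,0,-0.002,0],[1,0,0,-0.002,0],[1,0,0,-0.05,0],[1,0,0,-0.14,0],[1,0,0,-0.22,0],[1,0,0,-0.22,0],[1,0,0,-0.22,0]]'; python3 -c "
from h import *
go(.561,-.0605,.22,81.3)"
```

```text
clock: 16.25
position: [0.4182, -0.3112, 0.2433]
ee_rot: [0.001, 0.758, 0.652, 0.0]
contact_force: [0.4, 0.4, -1.3]
width: 0.0854
gripper_force: 0.0
go [0.5386 0.2072 0.0464] spin -0.2498 from [ 0.4182 -0.3112  0.2433] -8.61 tilt [-0.0011  0.0017 -1.    ]
```

```bash
python3 -m creep '[[1,0.538,0.207,0.046,-0.25],[1,0.538,0.207,0.046,-0.25],[1,0.538,0.207,0.046,-0.25],[1,0.538,0.207,0.046,-0.25],[1,0.538,0.207,0.046,-0.25],[1,0.538,0.207,0.046,-0.25],[1,0.538,0.207,0.046,-0.25],[1,0.538,0.207,0.046,-0.25],[1,0.538,0.207,0.046,-0.25],[1,0.538,0.207,0.046,-0.25]]'; python3 -m creep '[[1,0,0,0,-0.003],[1,0,0,0,-0.003],[1,0,0,0,-0.003],[1,0,0,0,-0.003]]'; python3 - <<'E'
from h import *
im=eyes.get_image('wrist'); save(im,'w3.png')
print((-np.array(im['R']).T@im['t']).round(3))
go(.561,-.0605,.22,81.3)
for n,z in dict(large_mass=.034,small_mass=.028,adapter=.038,home_red=.007,home_blue=.007).items():
    for d in eyes.regions_of('wrist',n)[:2]:
        P=np.argwhere(d['mask'])[:,::-1]
        if len(P)<50: continue
        c=cv2.convexHull(P.astype(np.int32))[:,0]
        W=np.array([at(im,u,v,z)[:2] for u,v in c]).astype(np.float32)
        (x,y),wh,a=cv2.minAreaRect(W*1000); print(n,round(d['confidence'],2),d['bbox'],round(x,1),round(y,1),np.round(wh),round(a,1))
    for d in eyes.place_of('wrist',n)[:1]: print(n,'org',d['confidence'],at(im,*d['centre'],.004).round(4))
E
```

```text
clock: 17.25
position: [0.5593, -0.0599, 0.2171]
ee_rot: [-0.002, 0.107, 0.994, 0.0]
contact_force: [-0.5, 0.4, 0.8]
width: 0.0855
gripper_force: 0.0
clock: 17.65
position: [0.5604, -0.0605, 0.2192]
ee_rot: [-0.0, 0.102, 0.995, 0.0]
contact_force: [0.3, 0.5, 0.2]
width: 0.0852
gripper_force: 0.0
[ 0.48  -0.044  0.348]
go [-0.001   0.0003 -0.0012] spin -0.0082 from [ 0.5605 -0.0606  0.2194] 78.35 tilt [ 4.e-04  1.e-04 -1.e+00]
large_mass 0.8 [300.1, 184.4, 355.5, 248.8] 558.5 -60.5 [50. 55.] 78.3
large_mass org 0.76 [ 0.5598 -0.0624  0.004 ]
small_mass 0.85 [439.9, 181.5, 493.0, 231.9] 577.8 62.8 [48. 37.] 40.2
small_mass org 0.81 [0.582  0.0663 0.004 ]
adapter 0.8 [376.7, 230.7, 408.5, 262.8] 599.4 -8.5 [33. 21.] 23.3
adapter 0.69 [0.0, 14.3, 170.5, 297.4] 474.1 -280.9 [147. 225.] 86.1
adapter org 0.9 [ 0.6072 -0.0047  0.004 ]
home_red 0.87 [267.1, 107.8, 380.6, 185.6] 501.0 -53.1 [101.  62.] 80.9
home_red 0.49 [440.3, 185.7, 492.2, 233.9] 583.4 69.7 [51. 42.] 38.5
home_red org 0.82 [ 0.4984 -0.0524  0.004 ]
home_blue 0.76 [408.5, 102.3, 527.1, 173.3] 521.1 75.3 [100.  60.] 81.1
home_blue 0.71 [36.7, 378.0, 128.6, 397.4] 707.0 -375.5 [101.  34.] 79.4
home_blue org 0.7 [ 0.7233 -0.3877  0.004 ]
```

View pics/w3.png

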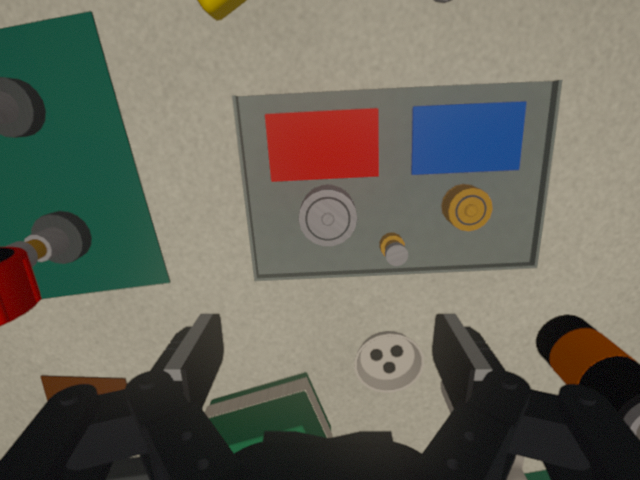

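Mass buttons show at (327,219) and (470,210), pads clear, both gauge feet on the mat at left.

```bash
python3 - <<'E'
from h import *
im=eyes.get_image('wrist')
g=cv2.cvtColor(im['frame'],cv2.COLOR_RGB2GRAY)
for n,u,v,z in [('L',327,219,.037),('S',470,210,.031)]: print(n,at(im,u,v,z).round(4))
for n,u,v,z in [('L',327,217,.034),('S',470,209,.028)]: print(n,'top disc by eye',at(im,u,v,z).round(4))
L=at(im,327,219,.037); go(L[0],L[1],.06,81.2); go(L[0],L[1],.022,81.2)
E
```

```text
L [ 0.5613 -0.0614  0.037 ]
S [0.5802 0.064  0.031 ]
L top disc by eye [ 0.5603 -0.0612  0.034 ]
S top disc by eye [0.5803 0.0651 0.028 ]
go [-0.0019 -0.0015  0.3192] spin -0.0077 from [ 0.5606 -0.0605  0.2196] 78.41 tilt [-0.e+00  1.e-04 -1.e+00]
go [-0.0019 -0.0015  0.3952] spin -0.0077 from [ 0.5606 -0.0605  0.2196] 78.41 tilt [-0.e+00  1.e-04 -1.e+00]
```

```bash
python3 -m creep '[[0.9,-0.001,-0.002,0.1,-0.008],[0.88,-0.001,-0.002,0.2,-0.008],[0.88,-0.001,-0.002,0.28,-0.008],[0.88,-0.001,-0.002,0.33,-0.008],[0.88,-0.001,-0.002,0.36,-0.008],[0.88,-0.001,-0.002,0.38,-0.008],[0.88,-0.001,-0.002,0.39,-0.008],[0.88,-0.001,-0.002,0.395,-0.008],[0.88,-0.001,-0.002,0.395,-0.008]]' 40
python3 -m creep '[[0.7,0,0,0,0],[0.6,0,0,0,0],[0.5,0,0,0,0],[0.4,0,0,0,0],[0.4,0,0,0,0],[0.4,0,0,0,0]]'
python3 -m creep '[[0.4,0,0,-0.03,0],[0.4,0,0,-0.1,0],[0.4,0,0,-0.2,0],[0.4,0,0,-0.3,0],[0.4,0,0,-0.4,0],[0.4,0,0,-0.43,0],[0.4,0,0,-0.43,0],[0.4,0,0,-0.43,0]]'
python3 - <<'E'
from h import *
im=eyes.get_image('top');save(im,'t3.png',(130,160,290,300),5)
for c in ['top','scene']:
    im=eyes.get_image(c)
    for r in eyes.place_of(c,'tester')[:1]: print(c,at(im,*r['centre'],0).round(4))
    for r in eyes.regions_of(c,'large_mass')[:2]: print(c,r['confidence'],r['bbox'])
E
```

```text
clock: 19.15
position: [0.5613, -0.0617, 0.0226]
ee_rot: [0.001, 0.076, 0.997, -0.0]
contact_force: [-0.1, 0.4, 0.5]
width: 0.0755
gripper_force: 0.0
clock: 19.75
position: [0.5615, -0.0615, 0.0233]
ee_rot: [0.001, 0.076, 0.997, 0.0]
contact_force: [-0.3, 2.0, 6.4]
width: 0.0508
gripper_force: 41.3
clock: 20.55
position: [0.5595, -0.0613, 0.2354]
ee_rot: [-0.002, 0.076, 0.997, 0.0]
contact_force: [-0.2, 0.5, -4.8]
width: 0.0505
gripper_force: 44.2
top [0.4612 0.3418 0.    ]
top 0.44 [332.8, 192.4, 353.7, 204.7]
scene [ 0.472   0.3374 -0.    ]
scene 0.87 [271.7, 188.3, 296.0, 217.1]
scene 0.42 [135.5, 226.2, 185.8, 292.5]
```

View pics/t3.png

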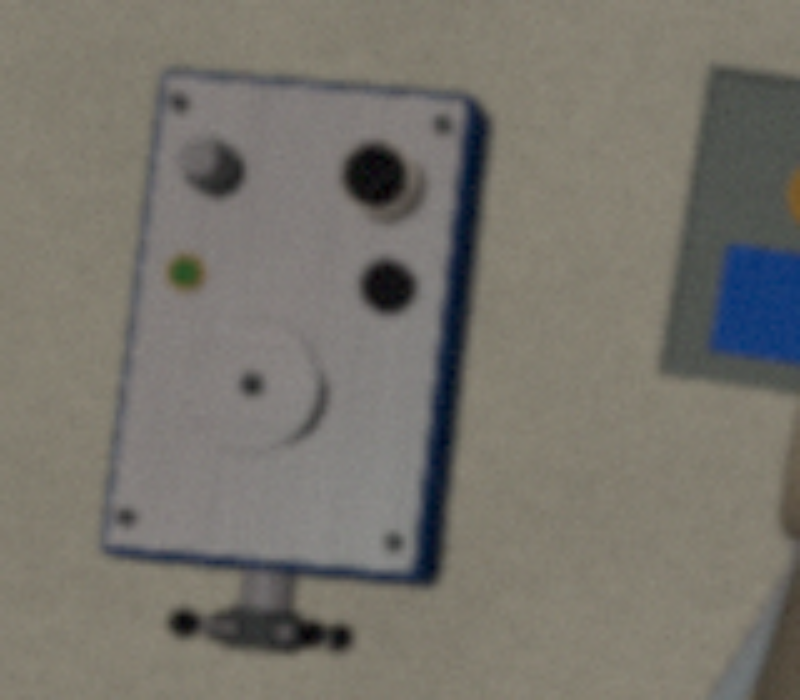

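Held (51 mm). The plate's button is at crop (252,385), i.e. top pixel (180,237); in the earlier scene crop it was at scene pixel (462.7,204).

```bash
python3 - <<'E'
from h import *
im=eyes.get_image('top'); a=at(im,130+251.5/5-.4,160+384/5-.4,.123); print(a)
# casing corners top face
for u,v in [(163,70),(470,95),(105,550),(420,578)]: print(at(im,130+u/5,160+v/5,.07)[:2].round(4))
im=eyes.get_image('scene'); b=at(im,240+667/3,180+71/3,.123); print(b)
go(a[0],a[1]-.0,.235,81.2)
E
```

```text
[0.46617873 0.34501983 0.123     ]
[0.639  0.4105]
[0.6245 0.2472]
[0.3854 0.432 ]
[0.3705 0.2681]
[0.46953512 0.34774174 0.123     ]
go [0.31   0.7752 0.0034] spin 0.0003 from [ 0.5607 -0.0616  0.2365] 81.29 tilt [ 1.1e-03  2.0e-04 -1.0e+00]
```

```bash
python3 -m creep '[[0.4,0.01,0.03,0,0],[0.4,0.03,0.1,0,0],[0.4,0.05,0.18,0,0],[0.4,0.07,0.26,0,0],[0.4,0.09,0.34,0,0],[0.4,0.11,0.42,0,0],[0.4,0.13,0.5,0,0],[0.4,0.15,0.58,0,0],[0.4,0.17,0.66,0,0],[0.4,0.19,0.72,0,0]]'
python3 -m creep '[[0.4,0.012,0.03,0,0],[0.4,0.018,0.05,0,0],[0.4,0.018,0.056,0,0],[0.4,0.018,0.056,0,0],[0.4,0.018,0.056,0,0],[0.4,0.018,0.056,0,0]]'
python3 - <<'E'
from h import *
im=eyes.get_image('wrist'); save(im,'w4.png')
print(proj(im,[.467,.3455,.123]),manip.get_state()['position'])
E
```

```text
clock: 22.0
position: [0.5203, 0.3122, 0.2372]
ee_rot: [-0.0, 0.075, 0.997, 0.001]
contact_force: [0.8, -0.2, -5.4]
width: 0.0505
gripper_force: 44.0
clock: 22.6
position: [0.5172, 0.3364, 0.2372]
ee_rot: [0.0, 0.077, 0.997, -0.0]
contact_force: [-0.7, -0.8, -5.3]
width: 0.0505
gripper_force: 44.1
[329.97818366 169.20997827] [0.51715149 0.336584   0.23722163]
```

View pics/w4.png

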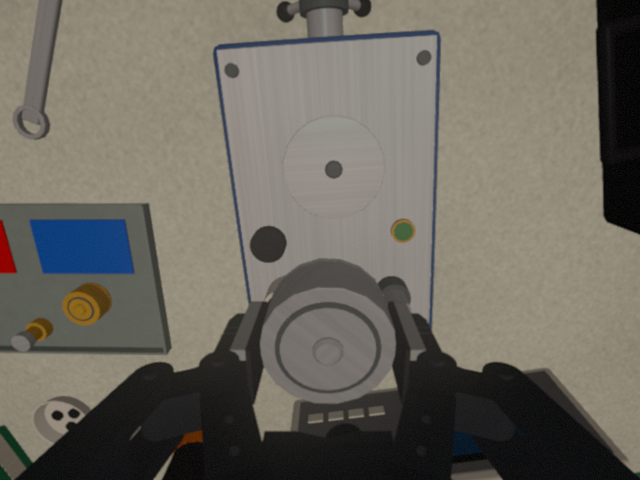

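Button is at (334,169), and the held mass's button at about (328,351).

```bash
python3 - <<'E'
from h import *
im=eyes.get_image('wrist'); p=manip.get_state()['position']
B=at(im,334,169,.123); M=at(im,328,350.5,p[2]+.0137); print(B,M,M-p)
for n,(x,y) in dict(raw=(B[0],B[1]),corr=(B[0]-(M-p)[0],B[1]-(M-p)[1])).items():
    print(n); go(x,y,.16,81.2); go(x,y,.1405,81.2)
E
```

```text
[0.46724667 0.34827416 0.123     ] [0.5152046  0.3367816  0.25092581] [-1.89995837e-03  3.65110824e-05  1.37000000e-02]
raw
go [0.1021 0.0076 0.1544] spin 0.0 from [0.5171 0.3367 0.2372] 81.21 tilt [-1.e-04 -1.e-04 -1.e+00]
go [0.1021 0.0076 0.1934] spin 0.0 from [0.5171 0.3367 0.2372] 81.21 tilt [-1.e-04 -1.e-04 -1.e+00]
corr
go [0.0983 0.0081 0.1544] spin 0.0 from [0.5171 0.3367 0.2372] 81.21 tilt [-1.e-04 -1.e-04 -1.e+00]
go [0.0983 0.0081 0.1934] spin 0.0 from [0.5171 0.3367 0.2372] 81.21 tilt [-1.e-04 -1.e-04 -1.e+00]
```

```bash
python3 -m creep '[[0.4,0.05,0.004,0,0],[0.4,0.09,0.007,0,0],[0.4,0.099,0.007,0.02,0],[0.4,0.099,0.007,0.07,0],[0.4,0.099,0.007,0.11,0],[0.4,0.099,0.007,0.145,0],[0.4,0.099,0.007,0.165,0],[0.4,0.099,0.007,0.18,0],[0.4,0.099,0.007,0.187,0],[0.4,0.099,0.007,0.19,0]]'
python3 -m creep '[[0.4,0,0,0.002,0],[0.4,0,0,0.003,0],[0.4,0,0,0.003,0]]'
```

```text
clock: 23.7
position: [0.4687, 0.3488, 0.1423]
ee_rot: [0.0, 0.076, 0.997, 0.0]
contact_force: [-0.7, 0.4, -4.2]
width: 0.0506
gripper_force: 44.1
clock: 24.0
position: [0.4686, 0.3488, 0.1411]
ee_rot: [0.0, 0.076, 0.997, 0.0]
contact_force: [0.2, 0.6, -5.9]
width: 0.0507
gripper_force: 44.1
```

```bash
python3 -m creep '[[0.4,0,-0.001,0.001,0],[0.4,0,-0.002,0.002,0],[0.4,0,-0.002,0.002,0]]'; python3 -m creep '[[0.4,0,0,0.001,0],[0.4,0,0,0.002,0],[0.4,0,0,0.002,0]]'; python3 -m creep '[[0.4,0,0,0.001,0],[0.4,0,0,0.001,0],[0.4,0,0,0.001,0]]'
```

```text
clock: 24.3
position: [0.4682, 0.3475, 0.1396]
ee_rot: [-0.0, 0.076, 0.997, -0.0]
contact_force: [0.7, 0.0, -5.6]
width: 0.0506
gripper_force: 44.1
clock: 24.6
position: [0.4682, 0.3476, 0.1393]
ee_rot: [0.0, 0.076, 0.997, 0.0]
contact_force: [-2.5, -0.9, 0.2]
width: 0.0503
gripper_force: 44.6
clock: 24.9
position: [0.4683, 0.3476, 0.1393]
ee_rot: [0.0, 0.076, 0.997, 0.0]
contact_force: [-2.8, -0.8, 4.8]
width: 0.0506
gripper_force: 45.0
```

Contact at exactly the expected height. Release, lift and look.

```bash
python3 -m creep '[[0.65,0,0,0,0],[0.7,0,0,0,0],[0.8,0,0,0,0],[0.85,0,0,0,0],[0.85,0,0,0,0],[0.85,0,0,-0.04,0],[0.85,0,0,-0.12,0],[0.85,0,0,-0.2,0],[0.85,-0.08,0,-0.22,0],[0.85,-0.08,0,-0.22,0]]'
python3 -m creep '[[0.85,0,0,0,0],[0.85,0,0,0,0],[0.85,0,0,0,0]]'
python3 - <<'E'
from h import *
im=eyes.get_image('wrist'); save(im,'w5.png',(160,0,500,300),2)
print(-np.array(im['R']).T@im['t'],manip.get_state()['position'])
r=eyes.regions_of('wrist','large_mass')
for d in r[:2]: print(d['confidence'],d['bbox'])
print(proj(im,[.4672,.348,.153]))
E
```

```text
clock: 25.9
position: [0.513, 0.3418, 0.2509]
ee_rot: [0.004, 0.077, 0.997, 0.002]
contact_force: [-0.8, -0.1, -0.3]
width: 0.0728
gripper_force: 0.0
clock: 26.2
position: [0.5066, 0.3415, 0.2471]
ee_rot: [-0.001, 0.076, 0.997, -0.001]
contact_force: [0.1, 0.0, -0.7]
width: 0.0725
gripper_force: 0.0
[0.4253413  0.35375939 0.3759102 ] [0.5067043  0.34155234 0.24731502]
0.61 [287.4, 145.3, 368.7, 232.9]
[328.9864287  192.16310541]
```

View pics/w5.png

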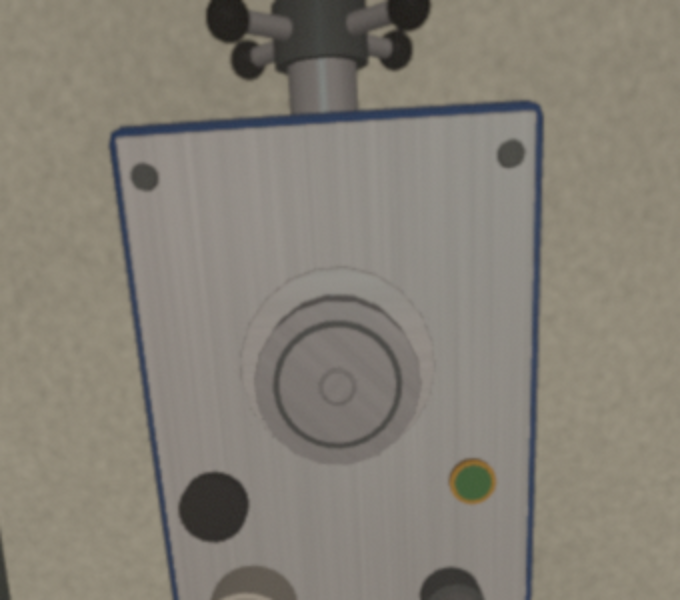

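The large mass sits centred on the plate (button at image (329,193), expected (329,192)). Now the small mass.

```bash
python3 - <<'E'
from h import *
go(.5802,.0645,.247,81.2); go(.5802,.0645,.0205,81.2)
E
```

```text
go [-0.2286 -0.5257  0.0011] spin 0.0003 from [0.5069 0.3416 0.2475] 81.32 tilt [ 1.3e-03 -7.0e-04 -1.0e+00]
go [-0.2292 -0.5254  0.4541] spin 0.0003 from [0.5069 0.3416 0.2475] 81.32 tilt [ 1.3e-03 -7.0e-04 -1.0e+00]
```

```bash
python3 -m creep '[[0.85,-0.229,-0.526,0,0],[0.85,-0.229,-0.526,0,0],[0.85,-0.229,-0.526,0,0],[0.85,-0.229,-0.526,0,0],[0.85,-0.229,-0.526,0,0],[0.85,-0.229,-0.526,0,0],[0.85,-0.229,-0.526,0,0],[0.85,-0.229,-0.526,0.1,0],[0.85,-0.229,-0.526,0.2,0],[0.85,-0.229,-0.526,0.2,0]]'
python3 -m creep '[[0.85,0,0,0,0],[0.85,0,0,0,0]]'
python3 - <<'E'
from h import *
im=eyes.get_image('wrist'); save(im,'w6.png',(160,100,500,400),2)
go(.5802,.0645,.0205,81.2)
print(proj(im,[.5802,.0645,.031]))
for d in eyes.regions_of('wrist','small_mass')[:1]: print(d['confidence'],d['bbox'])
E
```

```text
clock: 27.3
position: [0.575, 0.0652, 0.1417]
ee_rot: [-0.008, 0.076, 0.997, -0.0]
contact_force: [-2.1, -0.9, -0.2]
width: 0.0726
gripper_force: 0.0
clock: 27.5
position: [0.5831, 0.065, 0.1508]
ee_rot: [0.002, 0.076, 0.997, 0.0]
contact_force: [0.2, -0.5, -0.0]
width: 0.0725
gripper_force: 0.0
go [ 0.0074 -0.0019  0.2612] spin 0.0004 from [0.5833 0.0648 0.1511] 81.33 tilt [-0.0057  0.0011 -1.    ]
[326.48266994 236.14142604]
0.97 [298.9, 201.3, 354.6, 263.9]
```

View pics/w6.png

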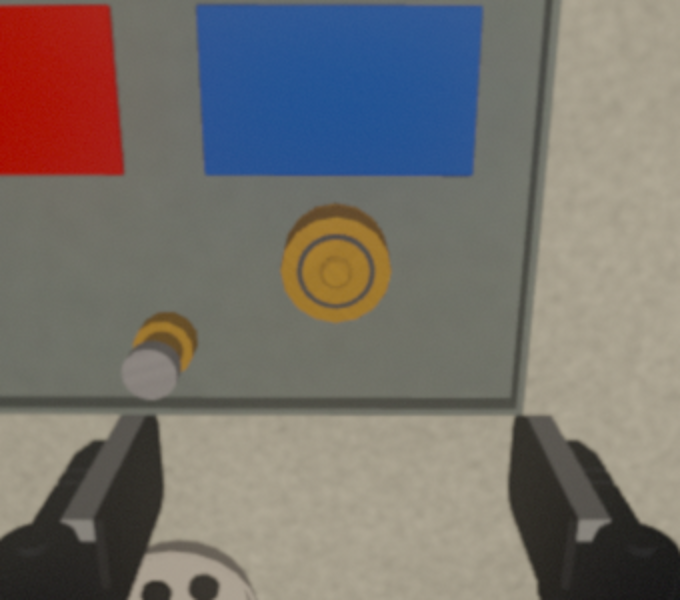

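The small mass's button is at (328,236), as predicted. Descend and grasp.

```bash
python3 -m creep '[[0.85,0.003,-0.001,0.06,0],[0.85,0.003,-0.001,0.13,0],[0.85,0.003,-0.001,0.19,0],[0.85,0.003,-0.001,0.23,0],[0.85,0.003,-0.001,0.25,0],[0.85,0.003,-0.001,0.26,0],[0.85,0.003,-0.001,0.26,0],[0.85,0.003,-0.001,0.26,0]]' 40
python3 -m creep '[[0.7,0,0,0,0],[0.55,0,0,0,0],[0.4,0,0,0,0],[0.3,0,0,0,0],[0.3,0,0,0,0],[0.3,0,0,0,0],[0.3,0,0,0,0]]'
python3 -m creep '[[0.3,0,0,-0.03,0],[0.3,0,0,-0.1,0],[0.3,0,0,-0.2,0],[0.3,0,0,-0.3,0],[0.3,0,0,-0.4,0],[0.3,0,0,-0.46,0],[0.3,0,0,-0.46,0],[0.3,0,0,-0.46,0]]'
python3 - <<'E'
from h import *
go(.517,.337,.255,81.2)
E
```

```text
clock: 28.4
position: [0.5807, 0.0641, 0.0194]
ee_rot: [0.001, 0.076, 0.997, 0.0]
contact_force: [-0.2, -0.8, -0.4]
width: 0.0727
gripper_force: 0.0
clock: 29.1
position: [0.5801, 0.0642, 0.0191]
ee_rot: [0.001, 0.076, 0.997, 0.0]
contact_force: [-2.0, 0.6, 5.1]
width: 0.0388
gripper_force: 39.9
clock: 29.9
position: [0.579, 0.064, 0.2474]
ee_rot: [-0.0, 0.076, 0.997, -0.0]
contact_force: [-0.3, -0.5, -2.6]
width: 0.0388
gripper_force: 41.0
go [ 0.2052  0.521  -0.015 ] spin 0.0003 from [0.579  0.064  0.2474] 81.3 tilt [ 8.e-04 -1.e-04 -1.e+00]
```

```bash
python3 -m creep '[[0.3,0.015,0.04,-0.005,0],[0.3,0.04,0.1,-0.015,0],[0.3,0.07,0.17,-0.015,0],[0.3,0.1,0.24,-0.015,0],[0.3,0.125,0.31,-0.015,0],[0.3,0.15,0.38,-0.015,0],[0.3,0.175,0.44,-0.015,0],[0.3,0.195,0.49,-0.015,0],[0.3,0.205,0.515,-0.015,0],[0.3,0.205,0.521,-0.015,0]]'
python3 -m creep '[[0.3,0,0,0,0],[0.3,0,0,0,0],[0.3,0,0,0,0]]'
python3 - <<'E'
from h import *
im=eyes.get_image('wrist'); save(im,'w7.png')
p=manip.get_state()['position']; print(p,proj(im,[.467,.348,.153]),proj(im,p+[0,0,-.0151+.027]))
E
```

```text
clock: 30.9
position: [0.5164, 0.3376, 0.253]
ee_rot: [-0.002, 0.075, 0.997, -0.001]
contact_force: [-0.6, -0.3, -2.9]
width: 0.0384
gripper_force: 41.0
clock: 31.2
position: [0.5181, 0.3357, 0.2556]
ee_rot: [0.0, 0.077, 0.997, -0.0]
contact_force: [-0.2, 0.2, -2.7]
width: 0.0386
gripper_force: 41.0
[0.51811016 0.33586609 0.2556945 ] [335.02791948 169.34744528] [328.66798579 352.22585097]
```

View pics/w7.png

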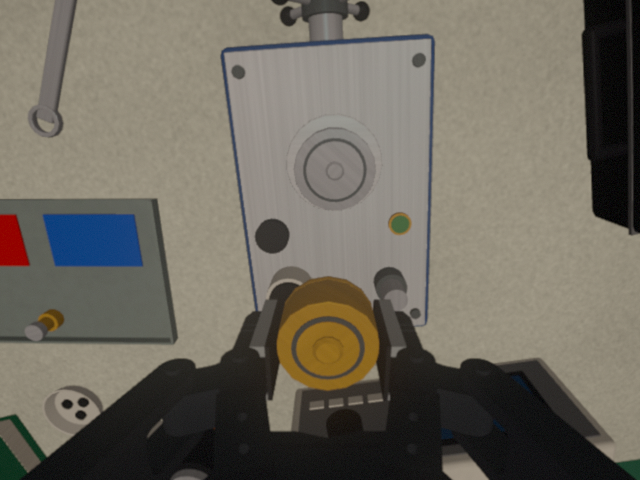

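Large mass's button is at (335,170), held brass button at (328,350); the held mass lies about 1 mm off the TCP.

```bash
python3 - <<'E'
from h import *
im=eyes.get_image('wrist'); p=manip.get_state()['position']
print(at(im,335,170.3,.153),at(im,328,350,p[2]+.0119)-p)
go(.4683,.3478,.1651,81.2)
E
```

```text
[0.46761355 0.34807276 0.153     ] [-9.30370684e-04 -9.52168827e-05  1.19000000e-02]
go [0.102  0.0081 0.1814] spin 0.0 from [0.5181 0.336  0.2558] 81.21 tilt [-3.e-04 -1.e-04 -1.e+00]
```

```bash
python3 -m creep '[[0.3,0.05,0.004,0,0],[0.3,0.09,0.008,0,0],[0.3,0.102,0.008,0.01,0],[0.3,0.102,0.008,0.05,0],[0.3,0.102,0.008,0.1,0],[0.3,0.102,0.008,0.14,0],[0.3,0.102,0.008,0.16,0],[0.3,0.102,0.008,0.17,0],[0.3,0.102,0.008,0.175,0],[0.3,0.102,0.008,0.175,0]]'
python3 -m creep '[[0.3,0,0,0.002,0],[0.3,0,0,0.003,0],[0.3,0,0,0.003,0]]'
```

```text
clock: 32.3
position: [0.4684, 0.3489, 0.1686]
ee_rot: [0.001, 0.076, 0.997, 0.0]
contact_force: [-0.7, -0.1, -2.3]
width: 0.0382
gripper_force: 41.0
clock: 32.6
position: [0.4681, 0.3488, 0.167]
ee_rot: [0.0, 0.076, 0.997, 0.0]
contact_force: [-0.3, -0.7, -2.8]
width: 0.0386
gripper_force: 41.0
```

```bash
python3 -m creep '[[0.3,0,-0.001,0.001,0],[0.3,0,-0.002,0.002,0],[0.3,0,-0.002,0.002,0]]'; python3 -m creep '[[0.3,0,0,0.001,0],[0.3,0,0,0.002,0],[0.3,0,0,0.002,0]]'; python3 -m creep '[[0.3,0,0,0.001,0],[0.3,0,0,0.001,0],[0.3,0,0,0.001,0]]'
```

```text
clock: 32.9
position: [0.4677, 0.3476, 0.1656]
ee_rot: [-0.0, 0.076, 0.997, -0.0]
contact_force: [0.9, 0.1, -1.9]
width: 0.0385
gripper_force: 41.0
clock: 33.2
position: [0.4678, 0.3477, 0.1651]
ee_rot: [0.0, 0.076, 0.997, 0.0]
contact_force: [-1.3, -0.2, 0.9]
width: 0.0388
gripper_force: 41.3
clock: 33.5
position: [0.4678, 0.3477, 0.1651]
ee_rot: [0.0, 0.076, 0.997, 0.0]
contact_force: [-2.9, -1.0, 5.3]
width: 0.0388
gripper_force: 41.7
```

Contact at the expected 0.1651. Release, lift and look.

```bash
python3 -m creep '[[0.5,0,0,0,0],[0.6,0,0,0,0],[0.75,0,0,0,0],[0.85,0,0,0,0],[0.85,0,0,0,0],[0.85,0,0,-0.04,0],[0.85,0,0,-0.12,0],[0.85,-0.04,0,-0.18,0],[0.85,-0.08,0,-0.2,0],[0.85,-0.08,0,-0.2,0]]'
python3 -m creep '[[0.85,0,0,0,0],[0.85,0,0,0,0],[0.85,0,0,0,0]]'
python3 - <<'E'
from h import *
im=eyes.get_image('wrist'); save(im,'w8.png',(160,60,500,360),2)
print(2*(proj(im,[.4673,.348,.177])-[160,60]),2*(proj(im,[.4673,.348,.174])-[160,60]),2*(proj(im,[.4673,.348,.15])-[160,60]))
from math import *
c,s=cos(radians(8.8)),sin(radians(8.8))
o=[.5325,-.3185];print('red');go(.538,-.3194,.25,-8.7)
E
```

```text
clock: 34.5
position: [0.5105, 0.3418, 0.2662]
ee_rot: [0.003, 0.077, 0.997, 0.001]
contact_force: [0.5, 0.3, -0.1]
width: 0.0725
gripper_force: 0.0
clock: 34.8
position: [0.506, 0.3416, 0.263]
ee_rot: [-0.001, 0.076, 0.997, -0.001]
contact_force: [-0.0, 0.5, -0.1]
width: 0.0721
gripper_force: 0.0
[338.17600737 271.9222418 ] [338.14874103 269.94078821] [337.95359905 255.7634476 ]
red
go [-0.2624 -1.2973  0.0273] spin 0.2501 from [0.5062 0.3416 0.2632] 81.33 tilt [ 0.0019 -0.0011 -1.    ]
```

View pics/w8.png

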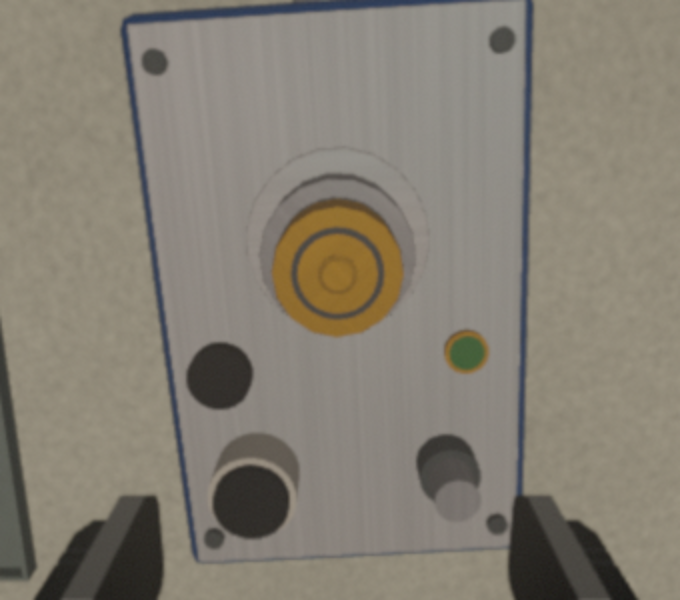

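The brass mass sits centred on the steel one (button at crop (338,274), expected (338,272)). Now return the gauges, blue first so that it need not pass over the red one.

```bash
python3 -m creep '[[1,0,-0.7,0,0.125],[1,0,-0.7,0,0.125],[1,0,-0.7,0,0.125],[1,0,-0.7,0,0.125],[1,0,-0.7,0,0.125],[1,0,-0.7,0,0.125],[1,0,-0.7,0,0.125],[1,0,-0.7,0,0.125],[1,0,-0.7,0,0.125],[1,0,-0.7,0,0.125]]'; python3 -m creep '[[1,0,0,0,0],[1,0,0,0,0],[1,0,0,0,0]]'; python3 -c "
from h import *
go(.4185,-.311,.23,-8.7)"
```

```text
clock: 35.85
position: [0.4542, -0.0032, 0.2639]
ee_rot: [-0.0, 0.451, 0.892, 0.0]
contact_force: [0.2, -0.6, -0.9]
width: 0.0854
gripper_force: 0.0
clock: 36.15
position: [0.4544, -0.0032, 0.264]
ee_rot: [-0.0, 0.451, 0.893, 0.0]
contact_force: [0.0, 0.2, 0.4]
width: 0.0854
gripper_force: 0.0
go [-0.4527 -0.4232  0.0679] spin 0.1253 from [ 0.4544 -0.0032  0.264 ] 36.42 tilt [ 3.e-04 -0.e+00 -1.e+00]
```

```bash
python3 -m creep '[[1,-0.453,-0.423,0.068,0.125],[1,-0.453,-0.423,0.068,0.125],[1,-0.453,-0.423,0.068,0.125],[1,-0.453,-0.423,0.068,0.125],[1,-0.453,-0.423,0.068,0.125],[1,-0.453,-0.423,0.068,0.125],[1,-0.453,-0.423,0.068,0.125],[1,-0.453,-0.423,0.068,0.125],[1,-0.453,-0.423,0.068,0.125],[1,-0.453,-0.423,0.068,0.125]]'; python3 - <<'E'
from h import *
go(.4185,-.3113,.1355,-8.65)
im=eyes.get_image('wrist')
for n in ['red_gauge','blue_gauge']:
    for d in eyes.regions_of('wrist',n)[:1]:
        P=np.argwhere(d['mask'])[:,::-1];c=cv2.convexHull(P.astype(np.int32))[:,0]
        W=np.array([at(im,u,v,.156)[:2] for u,v in c]).astype(np.float32)
        (x,y),wh,a=cv2.minAreaRect(W*1000); print(n,round(d['confidence'],2),d['bbox'],round(x,1),round(y,1),np.round(wh),round(a,1))
E
```

```text
clock: 37.15
position: [0.4183, -0.3101, 0.2303]
ee_rot: [-0.0, 0.758, 0.652, 0.0]
contact_force: [0.2, 0.1, -0.0]
width: 0.0857
gripper_force: 0.0
go [-0.0024  0.0008  0.1897] spin 0.0002 from [ 0.4183 -0.3101  0.2303] -8.58 tilt [ 9.e-04  2.e-04 -1.e+00]
blue_gauge 0.79 [291.9, 184.7, 366.0, 314.4] 419.8 -303.1 [80. 41.] 81.5
```

```bash
python3 -m creep '[[1,-0.002,0.001,0.05,0],[1,-0.002,0.001,0.11,0],[1,-0.002,0.001,0.16,0],[1,-0.002,0.001,0.19,0],[1,-0.002,0.001,0.19,0],[1,-0.002,0.001,0.19,0]]' 40
python3 -m creep '[[0.5,0,0,0,0],[0.4,0,0,0,0],[0.3,0,0,0,0],[0.3,0,0,0,0],[0.3,0,0,0,0],[0.3,0,0,0,0],[0.3,0,0,0,0]]'
python3 -m creep '[[0.3,0,0,-0.03,0],[0.3,0,0,-0.09,0],[0.3,0,0,-0.14,0],[0.3,0,0,-0.14,0],[0.3,0,0,-0.14,0]]'
python3 -c "
from h import *
go(.5269,.0742,.205,-8.7)"
```

```text
clock: 37.9
position: [0.4187, -0.3128, 0.1356]
ee_rot: [0.0, 0.758, 0.652, 0.0]
contact_force: [1.3, 0.0, 0.4]
width: 0.0851
gripper_force: 0.0
clock: 38.6
position: [0.4186, -0.3135, 0.136]
ee_rot: [0.001, 0.759, 0.651, 0.0]
contact_force: [0.1, 0.8, 5.2]
width: 0.0396
gripper_force: 41.7
clock: 39.1
position: [0.4177, -0.3126, 0.2039]
ee_rot: [-0.001, 0.759, 0.651, 0.0]
contact_force: [0.1, 1.0, -5.3]
width: 0.0402
gripper_force: 42.0
go [ 0.7978  0.0986 -0.0014] spin -0.0 from [ 0.4177 -0.3126  0.2039] -8.71 tilt [ 0.0011 -0.0012 -1.    ]
```

```bash
python3 -m creep '[[0.3,0.04,0.005,0,0],[0.3,0.11,0.014,0,0],[0.3,0.19,0.023,0,0],[0.3,0.27,0.033,0,0],[0.3,0.35,0.043,0,0],[0.3,0.43,0.053,0,0],[0.3,0.51,0.063,0,0],[0.3,0.59,0.073,0,0],[0.3,0.66,0.082,0,0],[0.3,0.72,0.09,0,0]]'
python3 -m creep '[[0.3,0.04,0.005,0,0],[0.3,0.066,0.008,0,0],[0.3,0.074,0.009,0,0],[0.3,0.074,0.009,0,0],[0.3,0.074,0.009,0,0]]'
python3 -c "
from h import *
go(.5269,.0724,.143,-8.7)"
```

```text
clock: 40.1
position: [0.5158, 0.0381, 0.2024]
ee_rot: [-0.002, 0.758, 0.652, -0.002]
contact_force: [0.9, -0.8, -3.6]
width: 0.0395
gripper_force: 41.3
clock: 40.6
position: [0.5268, 0.0708, 0.2046]
ee_rot: [-0.0, 0.759, 0.651, -0.001]
contact_force: [-0.2, 0.6, -4.7]
width: 0.0395
gripper_force: 41.4
go [ 3.300e-03 -1.000e-04  1.232e-01] spin -0.0001 from [0.5268 0.0708 0.2046] -8.75 tilt [-0.001  -0.0011 -1.    ]
```

```bash
python3 -m creep '[[0.3,0.003,0,0.04,0],[0.3,0.003,0,0.08,0],[0.3,0.003,0,0.105,0],[0.3,0.003,0,0.118,0],[0.3,0.003,0,0.122,0],[0.3,0.003,0,0.124,0],[0.3,0.003,0,0.124,0]]'; python3 -m creep '[[0.3,0,0,0.002,0],[0.3,0,0,0.003,0],[0.3,0,0,0.003,0]]'; python3 -m creep '[[0.3,0,0,0.001,0],[0.3,0,0,0.002,0],[0.3,0,0,0.002,0]]'
```

```text
clock: 41.3
position: [0.528, 0.0732, 0.1437]
ee_rot: [0.0, 0.759, 0.651, 0.001]
contact_force: [0.9, -0.2, -5.4]
width: 0.0394
gripper_force: 41.4
clock: 41.6
position: [0.5275, 0.0734, 0.1418]
ee_rot: [0.0, 0.759, 0.651, 0.0]
contact_force: [-0.2, -1.1, -4.9]
width: 0.0393
gripper_force: 41.4
clock: 41.9
position: [0.5274, 0.0733, 0.1405]
ee_rot: [-0.0, 0.759, 0.651, -0.0]
contact_force: [-0.1, -0.0, -4.3]
width: 0.0396
gripper_force: 41.4
```

```bash
python3 -m creep '[[0.3,0,0,0.001,0],[0.3,0,0,0.002,0],[0.3,0,0,0.002,0]]'; python3 -m creep '[[0.3,0,0,0.001,0],[0.3,0,0,0.001,0],[0.3,0,0,0.001,0]]'
```

```text
clock: 42.2
position: [0.5275, 0.0733, 0.1401]
ee_rot: [0.0, 0.759, 0.651, 0.0]
contact_force: [-1.2, 0.1, -0.3]
width: 0.0397
gripper_force: 42.1
clock: 42.5
position: [0.5276, 0.0733, 0.1401]
ee_rot: [0.0, 0.759, 0.651, 0.0]
contact_force: [-1.9, -0.3, 5.5]
width: 0.0396
gripper_force: 42.7
```

Contact made; release, rise, and go to the red gauge.

```bash
python3 -m creep '[[0.6,0,0,-0.002,0],[0.8,0,0,-0.002,0],[1,0,0,-0.002,0],[1,0,0,-0.002,0],[1,0,0,-0.002,0],[1,0,0,-0.05,0],[1,0,0,-0.14,0],[1,0,0,-0.19,0],[1,0,0,-0.19,0],[1,0,0,-0.19,0]]'; python3 -m creep '[[1,-0.776,0.143,0,0],[1,-0.776,0.143,0,0],[1,-0.776,0.143,0,0],[1,-0.776,0.143,0,0],[1,-0.776,0.143,0,0],[1,-0.776,0.143,0,0],[1,-0.776,0.143,0,0],[1,-0.776,0.143,0,0],[1,-0.776,0.143,0,0],[1,-0.776,0.143,0,0]]'; python3 -m creep '[[1,0,0,0,0],[1,0,0,0,0],[1,0,0,0,0]]'
python3 - <<'E'
from h import *
go(.5386,-.3192,.135,-8.65)
im=eyes.get_image('wrist')
for n in ['red_gauge','blue_gauge']:
    for d in eyes.regions_of('wrist',n)[:1]:
        P=np.argwhere(d['mask'])[:,::-1];c=cv2.convexHull(P.astype(np.int32))[:,0]
        W=np.array([at(im,u,v,.156)[:2] for u,v in c]).astype(np.float32)
        (x,y),wh,a=cv2.minAreaRect(W*1000); print(n,round(d['confidence'],2),d['bbox'],round(x,1),round(y,1),np.round(wh),round(a,1))
E
```

```text
clock: 43.5
position: [0.5275, 0.0733, 0.2343]
ee_rot: [0.0, 0.759, 0.651, 0.0]
contact_force: [-0.5, 0.0, -0.9]
width: 0.0857
gripper_force: 0.0
clock: 44.5
position: [0.5384, -0.3213, 0.2316]
ee_rot: [-0.002, 0.759, 0.651, -0.0]
contact_force: [-0.2, 0.8, -0.1]
width: 0.0853
gripper_force: 0.0
clock: 44.8
position: [0.5396, -0.3195, 0.2342]
ee_rot: [-0.0, 0.758, 0.652, 0.0]
contact_force: [0.6, 0.3, 0.3]
width: 0.0853
gripper_force: 0.0
go [ 0.0003 -0.002   0.1984] spin 0.0001 from [ 0.5396 -0.3195  0.2342] -8.6 tilt [ 3.e-04 -1.e-04 -1.e+00]
red_gauge 0.81 [293.9, 181.7, 360.5, 305.8] 539.8 -310.2 [79. 40.] 81.4
blue_gauge 0.55 [119.0, 108.4, 387.8, 291.6] 506.5 -280.9 [ 98. 143.] 86.2
```

```bash
python3 -m creep '[[1,0,-0.002,0.05,0],[1,0,-0.002,0.11,0],[1,0,-0.002,0.16,0],[1,0,-0.002,0.19,0],[1,0,-0.002,0.198,0],[1,0,-0.002,0.198,0]]' 40
python3 -m creep '[[0.5,0,0,0,0],[0.4,0,0,0,0],[0.3,0,0,0,0],[0.3,0,0,0,0],[0.3,0,0,0,0],[0.3,0,0,0,0],[0.3,0,0,0,0]]'
python3 -m creep '[[0.3,0,0,-0.03,0],[0.3,0,0,-0.09,0],[0.3,0,0,-0.14,0],[0.3,0,0,-0.14,0],[0.3,0,0,-0.14,0]]'
python3 -c "
from h import *
go(.5076,-.0545,.205,-8.7)"
```

```text
clock: 45.55
position: [0.5384, -0.3206, 0.1348]
ee_rot: [-0.0, 0.759, 0.652, -0.0]
contact_force: [-0.1, 0.0, -0.4]
width: 0.0856
gripper_force: 0.0
clock: 46.25
position: [0.5388, -0.3213, 0.1362]
ee_rot: [0.001, 0.759, 0.651, 0.0]
contact_force: [-1.0, 0.6, 6.0]
width: 0.0393
gripper_force: 42.0
clock: 46.75
position: [0.5378, -0.3204, 0.2036]
ee_rot: [-0.001, 0.759, 0.651, -0.0]
contact_force: [-0.5, 1.3, -5.7]
width: 0.0398
gripper_force: 42.2
go [ 0.5166 -0.1403 -0.002 ] spin -0.0 from [ 0.5378 -0.3204  0.2036] -8.71 tilt [ 0.0012 -0.0018 -1.    ]
```

```bash
python3 -m creep '[[0.3,0.04,-0.011,0,0],[0.3,0.11,-0.03,0,0],[0.3,0.19,-0.052,0,0],[0.3,0.27,-0.073,0,0],[0.3,0.35,-0.095,0,0],[0.3,0.42,-0.114,0,0],[0.3,0.48,-0.13,0,0],[0.3,0.507,-0.138,0,0],[0.3,0.513,-0.14,0,0],[0.3,0.513,-0.14,0,0]]'
python3 -m creep '[[0.3,0,0,0,0],[0.3,0,0,0.02,0],[0.3,0,0,0.06,0],[0.3,0,0,0.095,0],[0.3,0,0,0.112,0],[0.3,0,0,0.12,0],[0.3,0,0,0.124,0],[0.3,0,0,0.124,0]]'; python3 -m creep '[[0.3,0,0,0.001,0],[0.3,0,0,0.001,0]]'
```

```text
clock: 47.75
position: [0.5075, -0.0567, 0.2042]
ee_rot: [-0.0, 0.758, 0.652, -0.001]
contact_force: [-0.2, -0.5, -6.1]
width: 0.0392
gripper_force: 42.2
clock: 48.55
position: [0.5085, -0.057, 0.1433]
ee_rot: [0.0, 0.759, 0.651, 0.0]
contact_force: [0.3, -0.1, -5.5]
width: 0.0396
gripper_force: 42.1
clock: 48.75
position: [0.5085, -0.0568, 0.1432]
ee_rot: [0.001, 0.759, 0.651, 0.0]
contact_force: [0.0, 0.2, -5.6]
width: 0.04
gripper_force: 42.1
```

```bash
python3 -m creep '[[0.3,0,0.001,0.002,0],[0.3,0,0,0.004,0],[0.3,0,0,0.004,0]]'; python3 -m creep '[[0.3,0,0,0.001,0],[0.3,0,0,0.002,0],[0.3,0,0,0.002,0]]'; python3 -m creep '[[0.3,0,0,0.001,0],[0.3,0,0,0.001,0],[0.3,0,0,0.001,0]]'
```

```text
clock: 49.05
position: [0.5079, -0.0567, 0.1405]
ee_rot: [-0.0, 0.759, 0.651, -0.0]
contact_force: [0.9, -0.2, -4.5]
width: 0.0397
gripper_force: 42.1
clock: 49.35
position: [0.5081, -0.0568, 0.1402]
ee_rot: [0.0, 0.759, 0.651, 0.0]
contact_force: [-1.8, -0.8, 2.1]
width: 0.0392
gripper_force: 43.0
clock: 49.65
position: [0.5081, -0.0569, 0.1402]
ee_rot: [0.0, 0.759, 0.651, 0.0]
contact_force: [-3.0, -0.0, 5.7]
width: 0.0398
gripper_force: 43.6
```

```bash
python3 -m creep '[[0.6,0,0,-0.002,0],[0.8,0,0,-0.002,0],[1,0,0,-0.002,0],[1,0,0,-0.002,0],[1,0,0,-0.002,0],[1,0,0,-0.05,0],[1,0,0,-0.14,0],[1,0,0,-0.23,0],[1,0,0,-0.32,0],[1,0,0,-0.38,0]]'; python3 -m creep '[[1,0,-0.2,0,0],[1,0,-0.2,0,0],[1,0,-0.2,0,0],[1,0,-0.2,0,0],[1,0,-0.2,0,0]]'
python3 - <<'E'
from h import *
im=eyes.get_image('scene'); save(im,'s9.png',(130,120,530,370),2)
f=lambda p:np.round((proj(im,p)-[130,120])*2)
for p in [(.501,-.053),(.521,.0755)]:
    o=np.array([*p,.007]); print(f(o+[0,0,.016]),f(o+[.0257,-.004,.115]))
E
```

```text
clock: 50.65
position: [0.5089, -0.0569, 0.3326]
ee_rot: [0.002, 0.759, 0.651, 0.001]
contact_force: [0.1, -0.2, -0.0]
width: 0.0853
gripper_force: 0.0
clock: 51.15
position: [0.4103, -0.0419, 0.3293]
ee_rot: [0.001, 0.759, 0.651, 0.0]
contact_force: [0.6, 0.1, -0.5]
width: 0.0852
gripper_force: 0.0
[317. 277.] [312. 228.]
[430. 281.] [435. 232.]
```

View pics/s9.png

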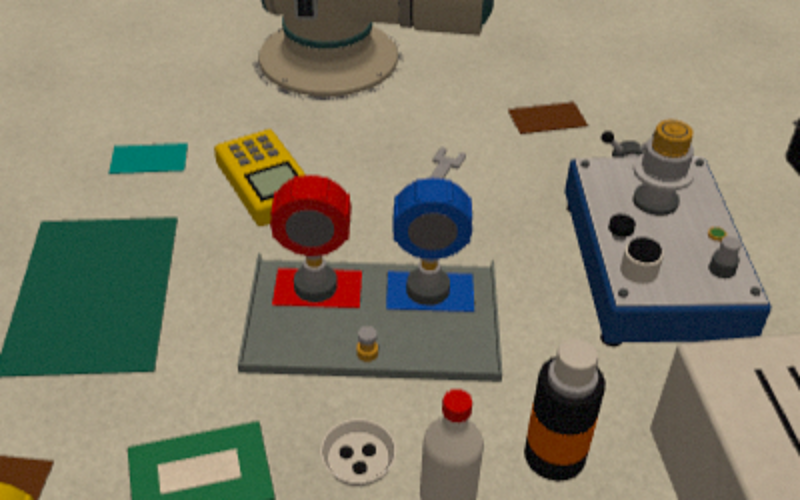

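Both gauges stand upright on their own pads, with back discs at (310,228) and (431,230) against expected (312,228) and (435,232). The stack is on the tester, and the can and adapter have not moved.

```bash
python3 -c "
from rig import manip
print(manip.sign_off())"
```

```text
the job is handed in; nothing more can be done
None
```

The job is handed in at about 51 s of the 136 s allowed: the steel mass is centred on the carrier plate with the brass mass on top, and both gauges are back upright on their own pads. The spray can and adapter were left undisturbed, and the sign-off gave no pass/fail result.

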